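Lock a washed perch into the feeding rail

ROBOT

A 6-joint arm with a two-finger parallel gripper is mounted at the origin on a cart in front of the work surface, level with it; the furniture and walls round the work are solid. World frame = base frame: x ahead of the robot, y to its left, z up, the work surface at z = 0. Lengths are in m, angles in rad, forces in N, time in s.
With the tool pointing down it reaches from about 0.3 to 0.85 m from the base axis. Payload 4.2 kg.
Tool frame: the origin (TCP) lies on the mounting face of the last link; the fingertips stand ahead of it and the grasp point (between the pads) lies 172 mm ahead of it (ctrl.tip_reach is the y of the fingertips in the tool frame, in m); y points along the fingers, x is the direction in which the jaws open and shut, and the axes are right-handed (so a half turn about y gives the same grasp; the last joint's range is limited). The gripper opens to 91 mm and grips with 3 to 60 N. Pads are 32 mm wide; open, the fingers measure 118 mm over their backs; the gripper's body (76 mm by 178 mm) begins 60 mm behind the grasp point.
Start: joints at [1.246, 0.32, 1.565, -0, 1.257, -0.02], TCP at [0.173, 0.548, 0.405] pointing down, gripper open.
Joint ranges: [-3.11, 3.11], [-0.84, 2.01], [0.21, 2.61], [-1.34, 4.49], [0.05, 2.63], [-2.56, 2.56]. Speed limits (rad/s): [2.57, 2.57, 3.14, 3.14, 3.14, 3.14].

INTERFACE

Orientations are given as a unit quaternion [x, y, z, w].
In Python, from plant import monitor, optics, close_job, spot_in, outline_of, ctrl gives the robot as it stands. The module is installed in compiled form; this text tells all that it offers.
- The arm moves only by the tool step_arm, never from a script. Its argument "steps" is text: rows parted by semicolons, each of 7 numbers parted by spaces: the turn, a rotation vector about the tool's x, y, z in degrees, then the shift along the tool's x, y, z in m, then the opening in per cent of the stroke, from 0 (shut) to 100 (fully open). In form: rx ry rz tx ty tz claw; .... A call has 1 to 12 rows; each row is the pose to reach, as a shift and turn from the pose commanded when the call began, along the tool's axes at that moment; what a row does not reach only later rows make up. A row lasts 1/8 s, in which the tool goes at most 62.5 mm and 10.7 degrees, less where a joint would pass 70% of its speed; a pose out of reach is approached as far as the arm can. A call with a gripper value outside its range is refused whole. The fingers move at their own pace and stop on an object; "grip_force" is the grip in N (left out, the last holds). Time passes only in rows, so rows that repeat a pose let the fingers close. It gives the time, the measured TCP pose, the force and the opening at its end, in the units of the state.
- monitor.get_state(): the state, without advancing time (a new reading comes with each control period).
- optics.read_camera(name): name is "scene" or "top" or "wrist"; returns (picture, depth): 480x640x3 uint8, red, green, blue; 480x640 float32, m along the optical axis (not along the pixel's ray), 0 where there is no reading.
- optics.camera_model(name): a dict with "mtx" (3x3 intrinsics, pixels), "extrinsics" (4x4, takes a point from world to camera coordinates). Camera axes: x right, y down, z forward; pixel columns grow to the right and rows downward; lengths in m; the calibration is good to about 2 mm. A picture is of the moment at which its call begins: read the wrist's pose just before it. camera_model takes no time and is no camera call; for the wrist camera it gives the pose at the moment of the call.
- close_job(): hands the job in, once; it reports no verdict.
Trained networks look in the newest picture that a camera, given by its name, has taken for a name from the list of things; names that differ only in an ending like _2 or _b are one class to them, and where a whole thing is asked for, a point or a joint stands for the part that bears it (a point fixed in the world has none). Each returns a list of dicts, best first, with "confidence" (0 to 1); they miss things now and then, are a little off and sometimes report something else, mostly with a low value. They report only what shows in the picture. A call takes as long as a camera call. They do not tell look-alikes from the thing itself.
- spot_in(camera, thing): "at" ([x, y, z] in m, in world coordinates, good to about 4 mm: the middle of the surface that is visible of it).
- outline_of(camera, thing): "region" (480x640 bool, what is visible of it).
The state is a dict: "t": time; "qpos": joint angles; "joint_vel": joint speeds; "tau": joint torques, N m; "ee_pos": TCP position; "ee_rot": TCP orientation; "force": force on the tool from outside, world axes, zero at the start; "moment": the same for the moment, N m; "opening": finger opening in m.
Only numpy, scipy, OpenCV 4.12 (cv2) and the standard library are available. Lean on these libraries where they do the work, as an engineer would, in place of code of your own. Each camera call takes 0.05 s, during which the arm holds its last target.

TASK

Take the washed T-perch out of the blue drying block and fit it in the slotted rail of the feeding board, about midway between the perch already fitted there and the mash cup: let its hammer-shaped foot down through the slot with the perch bar in line with the rail until the foot plate sits flat on the rail, then turn the perch a quarter turn so that the bar stands square across the rail and the foot catches under the lips. Leave the perch standing upright and let go, without spilling the mash cup or shifting the glass jar or the dropper bottle.

Things in the scene. Friction and masses are not known exactly. Their poses are not given: they have to be found in the camera images.
- perch: Loose T-perch, 130 to 250 g: pale wooden bar on a grey metal post (12 mm) on a round black foot plate (50 mm across, 4 mm thick). Origin: centre of the foot plate's underside; z up the post, y along the bar. It starts upright in the drying block, foot plate on the block's top, free to turn, yaw within 0.6 rad of the block's. Until turned in the rail it stands by its weight alone.
- perch_bar (a point): Middle of the loose perch's bar, 70 mm above the foot plate's underside; y along the bar. The bar is round, 16 mm thick and 110 mm long, with a black saddle (18 mm thick, 20 mm long) in its middle, where the post joins from below.
- perch_head (a point): Centre of the underside of the loose perch's steel hammer head, 16 mm below the foot plate's underside. Head: 34 mm long (y, parallel to the bar), 20 mm wide (x), 6 mm high, on a neck 11 mm thick. Two opposite corners are square, two cut back: in the rail it turns freely clockwise seen from above, a quarter turn; anticlockwise the square corners bind on the channel walls from some 40 degrees.
- slot (a point): Middle of the slotted rail, at its top face, 33 mm above the table; y along rail and slot, x across, z up. The slot, open upward along the whole rail, is 23 mm wide between rounded lips that reach 8 mm down; the channel below is 36 mm wide, its floor 18.5 mm under the top. A seated perch has its origin at this height and 2 mm of free play upward.
- board: Plywood feeding board, 96 x 350 x 12 mm, fixed, on the table; origin at the centre of its underside, y along its length. On it, along the middle, is screwed the rail: a low metal strut 41 mm wide, 21 mm high, 320 mm long, with green end caps.
- fitted_perch: The perch already fitted on the rail, fixed: same shape and size as the loose one. Origin: centre of its foot plate's underside, on the rail's top; its bar (along its y axis, 70 mm up) stands across the rail.
- cup_holder: Grey and black cup holder fitted on the rail, fixed, 47 mm across, 17 mm high; origin on the rail's axis at the rail's top. It stands 195 to 235 mm from the fitted perch; which of the two is at which end varies.
- food_cup: Small clear cup with yellow mash, loose in the cup holder: 42 mm across, 38 mm high; origin at the centre of its underside, 6 mm above the rail's top. Must stay upright in its holder.
- block: Blue plastic drying block, 84 x 150 x 30 mm (x, y, z), fixed, with two round through holes of 45 mm at y = +34 and -34 mm in its own frame; origin at the centre of its underside on the table. The perch starts in the +34 hole.
- glass_jar: Small open glass jar, 62 mm across, 60 mm high, loose; origin at the centre of its underside. Leave it where it is.
- dropper: Brown dropper bottle with a black rubber bulb, 33 mm across, 102 mm high, loose; origin at the centre of its underside. Leave it where it is.
- vent_knob (a point): Front of the vent knob, 30 mm across, that sticks out some 35 mm from the brooder's closed clear door (the door's face lies behind it, roughly in line with the bench front). Fixed; keep the hand and wrist clear of it when carrying the perch past.
There are look-alikes about, which are no part of the job. Of the things that look like the food_cup, the largest one is meant.

How it is judged:
By the outcome, as a careful person would: the job done as asked, in the order asked, and still so for the second after the job is handed in, with the robot touching nothing.
It also fails if it takes over 45 s, if anything falls off the work surface, if the arm or the gripper's body presses on something with over 40 N, if the wrist force passes 120 N, or if a joint passes its speed limit or range.

## Working session

There is one attempt and no reset: what is moved stays moved. The work goes in short steps, Python scripts to look and compute and a tool call to move; the robot and the scene stay as the last step left them, time stands still between calls to the robot, and variables do not carry over. Pictures are saved under pics/ and viewed, and the job is handed in when it is done.

Besides the shell and the picture viewer there is one more tool, called after "Emit:" in YAML: its name, and indented under it one key for each argument. step_arm: Moves the arm, as the interface text tells. Its arguments: {"type":"object","properties":{"steps":{"type":"string"},"grip_force":{"type":"number"}},"required":["steps"]}

```bash
mkdir -p pics; ls; cat > h.py <<'E'
import numpy as np, cv2, json
from plant import monitor, optics, close_job, spot_in, outline_of, ctrl
from scipy.spatial.transform import Rotation as R
def save(n,img,crop=None,scale=1):
    if crop: img=img[crop[1]:crop[3],crop[0]:crop[2]]
    if scale!=1: img=cv2.resize(img,None,fx=scale,fy=scale,interpolation=cv2.INTER_CUBIC)
    cv2.imwrite('pics/'+n,cv2.cvtColor(np.ascontiguousarray(img),cv2.COLOR_RGB2BGR))
def proj(m,p):
    p=np.atleast_2d(p); c=(m['extrinsics'][:3,:3]@p.T).T+m['extrinsics'][:3,3]
    u=(m['mtx']@c.T).T; return u[:,:2]/u[:,2:]
def cloud(m,d):
    v,u=np.mgrid[:480,:640]; K=m['mtx']
    c=np.stack([(u-K[0,2])/K[0,0]*d,(v-K[1,2])/K[1,1]*d,d],-1)
    T=np.linalg.inv(m['extrinsics']); return c@T[:3,:3].T+T[:3,3]
def st():
    s=monitor.get_state(); print({k:np.round(v,4).tolist() for k,v in s.items()}); return s
E
python3 - <<'E'
from h import *
s=st(); print(ctrl.tip_reach)
for n in('scene','top'):
    p,d=optics.read_camera(n); m=optics.camera_model(n); m={k:np.array(v) for k,v in m.items()}
    save(n+'0.png',p); np.savez(n+'0.npz',p=p,d=d,**m)
    print(n,np.linalg.inv(m['extrinsics']).round(3).tolist(),m['mtx'].tolist())
    for t in['perch','fitted_perch','board','block','food_cup','cup_holder','glass_jar','dropper','vent_knob','slot']:
        try: print(t,[(np.round(q['at'],3).tolist(),round(q['confidence'],2)) for q in spot_in(n,t)])
        except Exception as e: print(t,e)
print(monitor.get_state()['t'])
E
```

```text
pics
{'t': 0.0, 'qpos': [1.246, 0.3203, 1.5657, -0.0, 1.2574, -0.02], 'joint_vel': [-0.0001, 0.0012, 0.0012, 0.0001, 0.0004, -0.0014], 'tau': [0.0015, -41.2476, -23.1976, 0.073, 0.0459, -0.0001], 'ee_pos': [0.1725, 0.5483, 0.4039], 'ee_rot': [0.5705, 0.4178, -0.4188, -0.5698], 'force': [-1.2441, -0.1323, -0.0176], 'moment': [0.0021, 0.0131, 0.0339], 'opening': 0.0915}
0.1908
scene [[0.497, -0.646, 0.58, -0.111], [-0.868, -0.366, 0.335, -0.251], [-0.004, -0.67, -0.742, 1.058], [0.0, 0.0, 0.0, 1.0]] [[583.5420488968775, 0.0, 316.1863953123343], [0.0, 583.5420488968775, 246.28721587377902], [0.0, 0.0, 1.0]]
perch [([0.546, -0.103, 0.098], 0.86)]
fitted_perch [([0.454, 0.291, 0.099], 0.78)]
board [([0.47, 0.18, 0.009], 0.87), ([0.69, 0.335, 0.047], 0.43)]
block [([0.557, -0.146, 0.027], 0.73), ([0.546, -0.106, 0.1], 0.41)]
food_cup [([0.504, 0.09, 0.063], 0.56), ([0.618, 0.02, 0.018], 0.52), ([0.616, 0.291, 0.019], 0.52)]
cup_holder [([0.479, 0.083, 0.043], 0.7)]
glass_jar [([0.664, 0.449, 0.037], 0.83)]
dropper [([0.478, 0.083, 0.038], 0.66), ([0.471, 0.178, 0.013], 0.15)]
vent_knob it 
[... 175 characters left out ...]
3, 0.341], [-0.998, -0.01, -0.061, 0.22], [0.062, -0.173, -0.983, 1.585], [0.0, 0.0, 0.0, 1.0]] [[558.8545858888484, 0.0, 318.71290482756956], [0.0, 558.8545858888484, 240.43374251527703], [0.0, 0.0, 1.0]]
perch [([0.546, -0.099, 0.105], 0.68), ([0.473, 0.188, 0.014], 0.39)]
fitted_perch [([0.462, 0.298, 0.106], 0.76)]
board [([0.476, 0.189, 0.013], 0.75)]
block [([0.568, -0.134, 0.028], 0.84)]
food_cup [([0.616, 0.021, 0.022], 0.56), ([0.499, 0.086, 0.068], 0.48)]
cup_holder []
glass_jar [([0.67, 0.461, 0.024], 0.9)]
dropper []
vent_knob it knows: block, board, cup_holder, dropper, fitted_perch, food_cup, glass_jar, perch, perch_bar, perch_head, slot
slot [([0.473, 0.189, 0.012], 0.93)]
1.0
```

View pics/scene0.png

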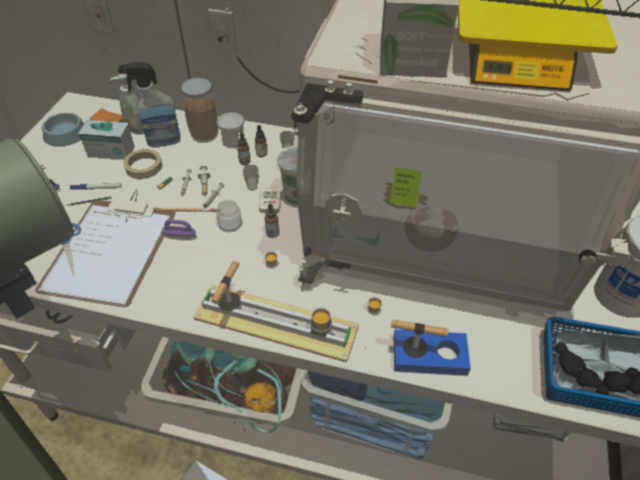

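View pics/top0.png

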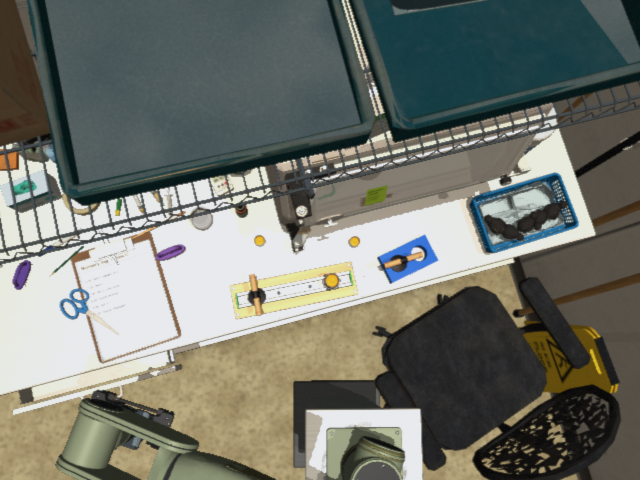

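```bash
python3 - <<'E'
from h import *
a=np.load('scene0.npz'); b=np.load('top0.npz')
save('sc_crop.png',a['p'],(170,220,500,390),2.4)
save('top_crop.png',b['p'],(180,150,460,330),2.8)
for n,f in(('s',a),('t',b)):
    c=cloud(f,f['d']); np.save(n+'c.npy',c)
    # bar points: z in .06-.082
    for nm,(x0,x1,y0,y1,z0,z1) in dict(perch=(.45,.65,-.2,-.02,.088,.125),fit=(.38,.56,.2,.4,.088,.125),block=(.45,.65,-.25,0,.024,.034),board=(.35,.6,-.1,.42,.008,.016),rail=(.35,.6,-.1,.42,.027,.036),cup=(.42,.56,.03,.14,.05,.09)).items():
        k=(c[...,0]>x0)&(c[...,0]<x1)&(c[...,1]>y0)&(c[...,1]<y1)&(c[...,2]>z0)&(c[...,2]<z1)&(f['d']>0)
        q=c[k]
        if len(q)<10: print(n,nm,len(q)); continue
        r=cv2.minAreaRect((q[:,:2]*1000).astype(np.float32))
        print(n,nm,len(q),np.round(q.mean(0),4),'rect',np.round(r[0],1),np.round(r[1],1),round(r[2],1))
    for (u,v) in ([(588,258),(312,270),(333,268),(415,225),(385,232)] if n=='s' else [(296,230),(302,212),(330,160),(60,180),(375,195)]):
        print((u,v),c[v,u].round(3),f['p'][v,u])
E
```

```text
s perch 483 [ 0.5478 -0.1024  0.1039] rect [ 550.9 -101.4] [ 20.6 109.7] 17.3
s fit 376 [0.4516 0.2927 0.1077] rect [455.6 295.2] [112.5  18.6] 10.1
s block 1981 [ 0.56   -0.1334  0.0292] rect [ 564.7 -132.3] [ 90.2 151.4] 26.4
s board 3214 [0.4685 0.1715 0.0119] rect [479.3 133.1] [115.3 466.3] 11.7
s rail 1620 [0.4968 0.1074 0.0314] rect [542.7 135.2] [166.5 462.7] 9.8
s cup 373 [0.4982 0.0907 0.0647] rect [495.9  90.3] [45.  43.6] 31.2
(588, 258) [ 0.723 -0.331  0.267] [95 91 83]
(312, 270) [0.597 0.169 0.068] [72 71 64]
(333, 268) [0.675 0.158 0.001] [100  96  89]
(415, 225) [ 0.663 -0.024  0.249] [83 79 73]
(385, 232) [0.658 0.033 0.205] [87 86 79]
t perch 242 [ 0.5519 -0.1     0.1059] rect [ 552.6 -100.4] [ 17.8 110.4] 17.2
t fit 265 [0.4561 0.2959 0.1085] rect [456.7 296.1] [109.8  18. ] 12.2
t block 912 [ 0.5675 -0.1323  0.0293] rect [ 567.6 -131.1] [ 83.6 152.5] 26.3
t board 2207 [0.479  0.1908 0.0119] rect [500.9 160.6] [227.  503.4] 5.0
t rail 818 [0.4969 0.124  0.0317] rect [531.1 127.8] [134.  471.4] 9.6
t cup 188 [0.4996 0.0899 0.0655] rect [498.7  91.7] [42.2 39.4] 89.8
(296, 230) [0.643 0.188 0.04 ] [23 21 20]
(302, 212) [0.593 0.185 0.486] [217 218 209]
(330, 160) [0.702 0.129 0.491] [119 109  96]
(60, 180) [0.557 0.529 0.821] [47 67 67]
(375, 195) [0.672 0.01  0.33 ] [ 98 116  30]
```

View pics/sc_crop.png

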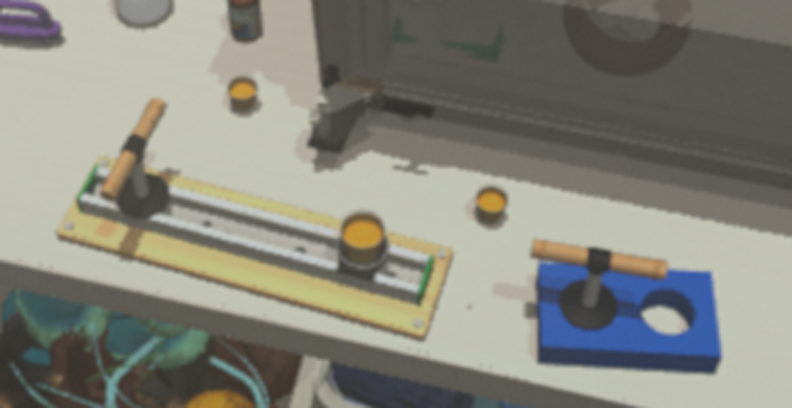

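View pics/top_crop.png

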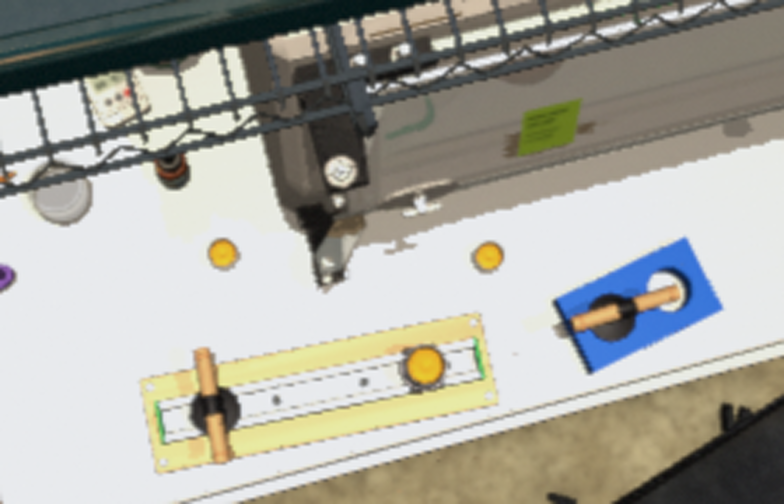

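```bash
python3 - <<'E'
from h import *
a=np.load('scene0.npz'); b=np.load('top0.npz')
s=np.load('sc.npy'); t=np.load('tc.npy')
save('sc_k.png',a['p'],(290,180,490,310),4)
save('top_k.png',b['p'],(280,180,420,280),5)
for v in range(216,234,2): print(v,[tuple(t[v,u].round(2)) for u in range(316,348,4)])
print()
for (u,v) in [(343,207),(343,220),(345,235),(430,228),(430,215),(430,245),(370,235)]: print((u,v),s[v,u].round(3))
print(R.from_quat([0.5705,0.4178,-0.4188,-0.5698]).as_matrix().round(3))
# solid stuff in work zone
for n,c,d in(('s',s,a['d']),('t',t,b['d'])):
    k=(d>0)&(c[...,0]>.4)&(c[...,0]<.68)&(c[...,1]>-.25)&(c[...,1]<.2)&(c[...,2]>.12)&(c[...,2]<.45)
    q=c[k]; 
    if len(q): print(n,len(q),q.min(0).round(3),q.max(0).round(3)); i=q[:,0].argsort()[:12]; print(q[i].round(3).tolist())
E
```

```text
216 [(np.float64(0.63), np.float64(0.15), np.float64(0.29)), (np.float64(0.63), np.float64(0.14), np.float64(0.29)), (np.float64(0.63), np.float64(0.13), np.float64(0.28)), (np.float64(0.63), np.float64(0.12), np.float64(0.3)), (np.float64(0.63), np.float64(0.11), np.float64(0.29)), (np.float64(0.63), np.float64(0.1), np.float64(0.29)), (np.float64(0.63), np.float64(0.09), np.float64(0.27)), (np.float64(0.64), np.float64(0.08), np.float64(0.26))]
218 [(np.float64(0.34), np.float64(0.22), np.float64(1.58)), (np.float64(0.63), np.float64(0.14), np.float64(0.28)), (np.float64(0.62), np.float64(0.13), np.float64(0.3)), (np.float64(0.62), np.float64(0.12), np.float64(0.29)), (np.float64(0.62), np.float64(0.11), np.float64(0.29)), (np.float64(0.63), np.float64(0.1), np.float64(0.26)), (np.float64(0.63), np.float64(0.08), np.float64(0.25)), (np.float64(0.69), np.float64(0.05), np.float64(-0.0))]
220 [(np.float64(0.62), np.float64(0.14), np.float64(0.27)), (np.float64(0.62), np.float64(0.14), np.float64(0.29)), (np.float64(0.62), np.float64(0.13), np.float64(0.27)), (np.float64(0.62), np.flo
[... 3205 characters left out ...]
-0.954]
 [ 0.954 -0.002  0.3  ]
 [-0.002 -1.     0.   ]]
s 14034 [ 0.575 -0.098  0.12 ] [0.68 0.2  0.45]
[[0.575, 0.186, 0.447], [0.576, 0.184, 0.447], [0.576, 0.189, 0.446], [0.576, 0.189, 0.443], [0.576, 0.187, 0.444], [0.576, 0.187, 0.448], [0.576, 0.189, 0.447], [0.577, 0.185, 0.444], [0.578, 0.184, 0.446], [0.578, 0.184, 0.444], [0.578, 0.186, 0.449], [0.579, 0.188, 0.448]]
t 2629 [ 0.578 -0.082  0.12 ] [0.68 0.2  0.45]
[[0.578, 0.188, 0.449], [0.579, 0.186, 0.447], [0.58, 0.184, 0.442], [0.58, 0.184, 0.45], [0.58, 0.188, 0.449], [0.582, 0.188, 0.449], [0.583, 0.186, 0.448], [0.583, 0.184, 0.448], [0.583, 0.19, 0.447], [0.583, 0.192, 0.446], [0.584, 0.186, 0.449], [0.585, 0.188, 0.449]]
```

```bash
ls pics
```

```text
sc_crop.png
sc_k.png
scene0.png
top0.png
top_crop.png
top_k.png
```

```bash
python3 - <<'E'
from h import *
a=np.load('scene0.npz'); b=np.load('top0.npz')
s=np.load('sc.npy'); t=np.load('tc.npy')
for n,c,d in(('s',s,a['d']),('t',t,b['d'])):
  for y0 in np.arange(-.2,.34,.04):
    out=[]
    for z0 in np.arange(.05,.6,.05):
        k=(d>0)&(c[...,1]>y0)&(c[...,1]<y0+.04)&(c[...,2]>z0)&(c[...,2]<z0+.05)&(c[...,0]>.51)&(c[...,0]<.9)
        out.append('%.3f'%np.percentile(c[k][:,0],1) if k.sum()>3 else '  -  ')
    print(n,'y%.2f'%y0,*out)
E
```

```text
s y-0.20 0.726 0.719 0.710 0.700 0.699 0.711 0.724 0.735 0.747 0.789 0.833
s y-0.16 0.552 0.551 0.699 0.689 0.688 0.701 0.713 0.725 0.737 0.778 0.817
s y-0.12 0.539 0.538 0.689 0.681 0.677 0.690 0.703 0.715 0.726 0.767 0.803
s y-0.08 0.529 0.528 0.678 0.669 0.667 0.679 0.692 0.704 0.715 0.756 0.788
s y-0.04 0.684 0.676 0.668 0.658 0.657 0.667 0.680 0.693 0.704 0.745 0.763
s y0.00 0.674 0.665 0.656 0.648 0.645 0.657 0.670 0.683 0.693 0.735 0.744
s y0.04 0.511 0.655 0.647 0.636 0.634 0.648 0.660 0.672 0.683 0.720 0.725
s y0.08 0.511 0.644 0.636 0.621 0.609 0.636 0.650 0.662 0.673 0.706 0.716
s y0.12 0.615 0.633 0.624 0.615 0.608 0.627 0.639 0.633 0.632 0.695 0.763
s y0.16 0.577 0.629 0.621 0.613 0.611 0.621 0.633 0.576 0.581 0.690   -  
s y0.20 0.638 0.641 0.633 0.626 0.626 0.635 0.645   -   0.618 0.683   -  
s y0.24   -     -     -     -     -     -     -     -   0.686 0.717   -  
s y0.28   -     -     -     -     -     -     -     -   0.843 0.857   -  
s y0.32 0.683 0.696   -     -     -     -   0.865   -     -     -     -  
t y-0.20 0.733 0.725 0.717 0.711 0.701 0.714 0.724 0.738 0.
[... 279 characters left out ...]
 0.667 0.682 0.695 0.707   -     -  
t y0.00 0.677 0.674   -     -   0.648 0.659 0.672 0.684 0.698 0.734 0.746
t y0.04 0.510   -     -     -   0.636 0.650 0.662 0.673 0.686 0.723 0.740
t y0.08 0.511   -     -   0.624 0.610 0.639 0.652 0.664 0.676 0.706   -  
t y0.12 0.622   -     -   0.618 0.609 0.627 0.641 0.648 0.643 0.694   -  
t y0.16 0.580 0.633 0.625 0.615 0.612   -     -   0.578 0.583 0.691   -  
t y0.20 0.640 0.643 0.636 0.631 0.628 0.636 0.648 0.631 0.604 0.680   -  
t y0.24 0.688 0.685 0.684 0.691 0.688 0.686 0.685 0.689   -     -     -  
t y0.28   -     -     -     -     -     -     -     -     -     -     -  
t y0.32 0.685   -     -     -     -     -     -     -     -     -     -
```

View pics/sc_k.png

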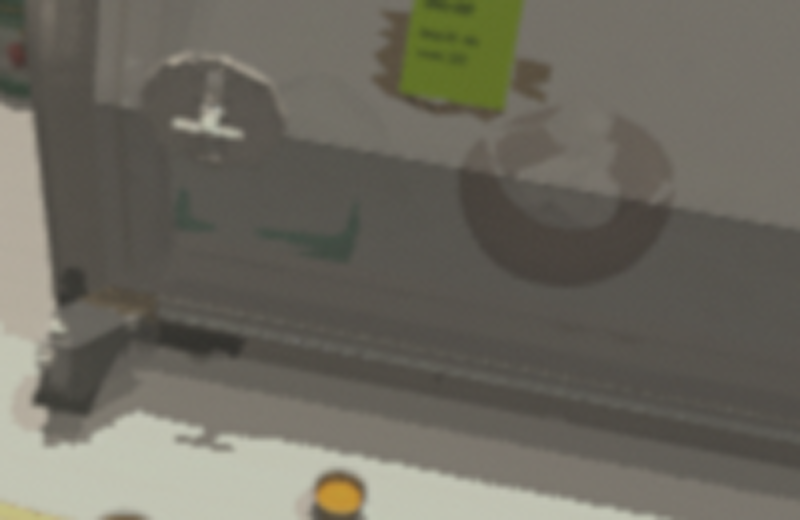

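View pics/top_k.png

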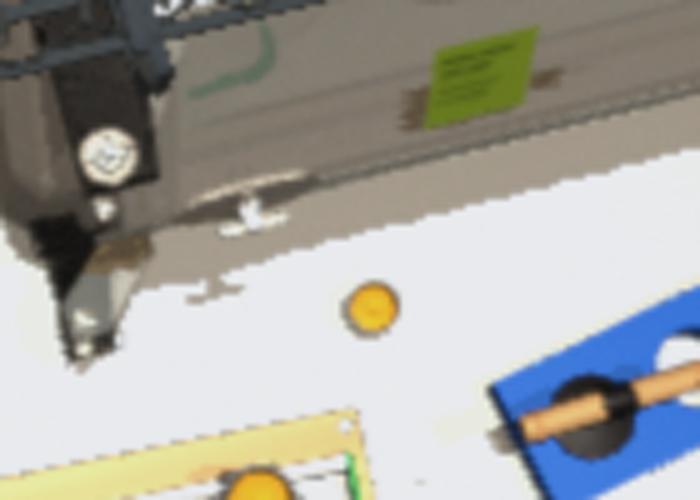

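```bash
cat >> h.py <<'E'
def rel(target,jawdeg,s=None,tilt=None):
    """row values to bring tool to TCP target with fingers down, jaw axis x at angle jawdeg"""
    s=s or monitor.get_state(); R0=R.from_quat(s['ee_rot']); a=np.radians(jawdeg)
    x=np.array([np.cos(a),np.sin(a),0]); y=np.array([0,0,-1.]); z=np.cross(x,y)
    Rt=R.from_matrix(np.stack([x,y,z],1)); rv=(R0.inv()*Rt).as_rotvec(degrees=True)
    sh=R0.inv().apply(np.array(target)-s['ee_pos'])
    print('rot',rv.round(2),'shift',sh.round(4),'dist',np.linalg.norm(sh).round(3),'ang',np.linalg.norm(rv).round(1))
    return rv,sh
def wm():
    m=optics.camera_model('wrist'); return {k:np.array(v) for k,v in m.items()}
E
python3 - <<'E'
from h import *
s=monitor.get_state(); m=wm(); T=np.linalg.inv(m['extrinsics'])
R0=R.from_quat(s['ee_rot']); print(m['mtx']); print('cam in tool pos',R0.inv().apply(T[:3,3]-s['ee_pos']).round(4)); print('cam axes in tool (cols)',(R0.as_matrix().T@T[:3,:3]).round(3))
rel([0.44,0.19,0.42],11.7)
rel([0.55,-0.10,0.40],17.2)
E
```

```text
[[431.31601755   0.         316.49119052]
 [  0.         431.31601755 240.06215837]
 [  0.           0.           1.        ]]
cam in tool pos [-0.0001  0.0192  0.0832]
cam axes in tool (cols) [[ 1.    -0.    -0.   ]
 [ 0.    -0.295  0.956]
 [-0.001 -0.956 -0.295]]
rot [-0.   60.84  0.  ] shift [-0.2617 -0.0153 -0.3627] dist 0.448 ang 60.8
rot [-0.   55.34  0.  ] shift [-0.5053  0.0047 -0.5547] dist 0.75 ang 55.3
```

```bash
python3 - <<'E'
from h import *
rel([0.455,0.188,0.36],11.7)
E
```

```text
rot [-0.   60.84  0.  ] shift [-0.2591  0.0447 -0.3776] dist 0.46 ang 60.8
```

Emit:
step_arm:
  steps: "0 10 0 -0.032 0.0055 -0.047 100; 0 20 0 -0.065 0.011 -0.094 100; 0 30 0 -0.097 0.017 -0.141 100; 0 40 0 -0.13 0.022 -0.188 100; 0 50 0 -0.162 0.028 -0.235 100; 0 60.84 0 -0.195 0.034 -0.283 100; 0 60.84 0 -0.227 0.039 -0.33 100; 0 60.84 0 -0.259 0.045 -0.378 100; 0 60.84 0 -0.259 0.045 -0.378 100; 0 60.84 0 -0.259 0.045 -0.378 100"

```text
t: 2.25
ee_pos: [0.4553, 0.188, 0.3597]
ee_rot: [-0.703, -0.072, 0.072, 0.704]
force: [-0.2, 0.7, 0.2]
opening: 0.0912
```

```bash
python3 - <<'E'
from h import *
s=st(); m=wm(); p,d=optics.read_camera('wrist'); save('w1.png',p); np.savez('w1.npz',p=p,d=d,**m)
T=np.linalg.inv(m['extrinsics']); print(T.round(4).tolist())
for t in('fitted_perch','food_cup','slot','board','cup_holder'):
    print(t,[(np.round(q['at'],4).tolist(),round(q['confidence'],2)) for q in spot_in('wrist',t)])
E
```

```text
{'t': 2.25, 'qpos': [0.3682, 0.2263, 1.8176, 0.0007, 1.098, 0.1645], 'joint_vel': [0.0299, -0.0076, 0.0035, 0.0004, -0.001, -0.0026], 'tau': [-1.0095, -34.0157, -21.5769, 0.0123, 0.0018, -0.0014], 'ee_pos': [0.4553, 0.188, 0.3597], 'ee_rot': [-0.7033, -0.0716, 0.0719, 0.7036], 'force': [-0.1643, 0.6569, 0.2213], 'moment': [-0.0755, -0.0018, 0.0182], 'opening': 0.0912}
[[0.9795, 0.1926, 0.0588, 0.439], [0.2014, -0.936, -0.2887, 0.27], [-0.0006, 0.2946, -0.9556, 0.3405], [0.0, 0.0, 0.0, 1.0]]
fitted_perch [([0.4552, 0.2912, 0.1083], 0.84)]
food_cup [([0.6163, 0.2953, 0.0182], 0.91), ([0.6084, 0.0224, 0.0199], 0.64), ([0.5019, 0.1026, 0.066], 0.55)]
slot [([0.4753, 0.2138, 0.0083], 0.85)]
board [([0.4734, 0.2127, 0.0135], 0.72)]
cup_holder [([0.4965, 0.1108, 0.0421], 0.93)]
```

View pics/w1.png

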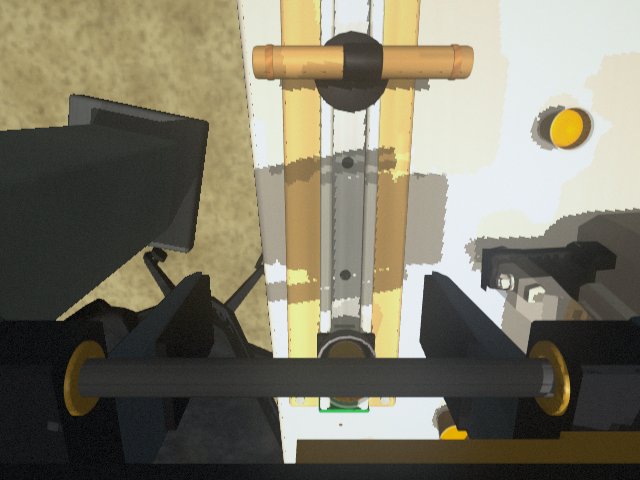

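```bash
python3 - <<'E'
from h import *
f=np.load('w1.npz'); c=cloud(f,f['d']); 
for v in (130,200,260,300):
    print(v,[(u,int(c[v,u,2]*1000)) for u in range(275,420,4)])
save('w1c.png',f['p'],(240,100,460,320),3)
E
```

```text
130 [(275, 1), (279, 2), (283, 10), (287, 13), (291, 12), (295, 13), (299, 13), (303, 12), (307, 13), (311, 12), (315, 12), (319, 12), (323, 34), (327, 34), (331, 33), (335, 16), (339, 15), (343, 15), (347, 15), (351, 17), (355, 15), (359, 15), (363, 14), (367, 33), (371, 33), (375, 32), (379, 33), (383, 12), (387, 12), (391, 12), (395, 13), (399, 11), (403, 12), (407, 12), (411, 11), (415, 0), (419, 1)]
200 [(275, 1), (279, 1), (283, 2), (287, 12), (291, 12), (295, 12), (299, 12), (303, 13), (307, 13), (311, 12), (315, 12), (319, 13), (323, 33), (327, 34), (331, 31), (335, 15), (339, 14), (343, 14), (347, 15), (351, 14), (355, 14), (359, 16), (363, 27), (367, 33), (371, 33), (375, 32), (379, 13), (383, 14), (387, 13), (391, 12), (395, 13), (399, 12), (403, 13), (407, 10), (411, 1), (415, 0), (419, 1)]
260 [(275, 0), (279, 1), (283, 0), (287, 12), (291, 11), (295, 12), (299, 12), (303, 13), (307, 13), (311, 14), (315, 13), (319, 12), (323, 33), (327, 33), (331, 32), (335, 14), (339, 15), (343, 14), (347, 14), (351, 15), (355, 15), (359, 14), (363, 32), (367, 34), (371, 34), (375, 14), (379, 12), (383, 12), (387, 13), (391, 13), (395, 12), (399, 13), (403, 11), (407, 1), (411, 1), (415, 1), (419, 1)]
300 [(275, 1), (279, 2), (283, 1), (287, 10), (291, 12), (295, 12), (299, 13), (303, 11), (307, 13), (311, 12), (315, 12), (319, 14), (323, 33), (327, 34), (331, 32), (335, 15), (339, 16), (343, 15), (347, 14), (351, 15), (355, 15), (359, 15), (363, 33), (367, 34), (371, 33), (375, 12), (379, 12), (383, 12), (387, 12), (391, 13), (395, 13), (399, 12), (403, 0), (407, 2), (411, 1), (415, 1), (419, 1)]
```

View pics/w1c.png

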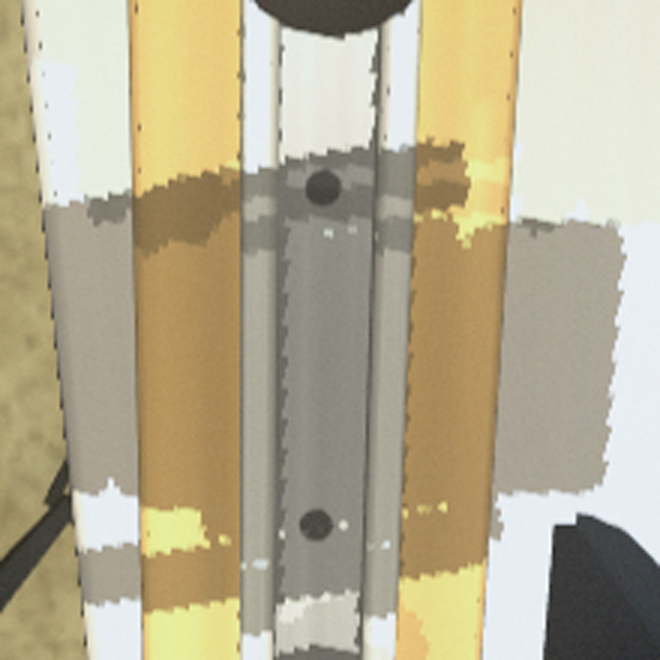

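```bash
cat > rail.py <<'E'
from h import *
def onplane(m,u,v,z):
    T=np.linalg.inv(m['extrinsics']); K=m['mtx']
    r=np.stack([(u-K[0,2])/K[0,0],(v-K[1,2])/K[1,1],np.ones_like(u)],-1)@T[:3,:3].T
    k=(z-T[2,3])/r[:,2]; return T[:3,3]+r*k[:,None]
def rail(f,rows,u0,u1):
    c=cloud(f,f['d']); E=[[],[],[],[]]
    for v in rows:
        up=c[v,u0:u1,2]>0.029; i=np.flatnonzero(up)
        if len(i)<8: continue
        tr=np.flatnonzero(np.diff(up.astype(int)))
        if len(tr)!=4: continue
        for k in range(4): E[k].append((u0+tr[k]+.5,v))
    lines=[]
    for k in range(4):
        e=np.array(E[k]); P=onplane(f,e[:,0],e[:,1],.033)[:,:2]
        l=cv2.fitLine(P.astype(np.float32),cv2.DIST_HUBER,0,.001,.001).ravel(); d=l[:2]*np.sign(l[1]); lines.append((d,l[2:]))
        res=(P-l[2:])@np.array([d[1],-d[0]]); print(k,len(e),'yaw',np.degrees(np.arctan2(-d[0],d[1])).round(2),'std mm',(res.std()*1e3).round(2))
    return lines
E
python3 - <<'E'
from rail import *
f=np.load('w1.npz'); L=rail(f,range(115,320),305,400)
yaw=np.mean([np.degrees(np.arctan2(-d[0],d[1])) for d,_ in L]); print('yaw',yaw)
a=np.radians(11.7); n=np.array([np.cos(a),np.sin(a)])
for yq in(.16,.195,.23):
    X=[p[0]+d[0]/d[1]*(yq-p[1]) for d,p in L]; print(yq,np.round(X,4),'outer mid',np.mean([X[0],X[3]]).round(4),'inner mid',np.mean(X[1:3]).round(4),'widths',(X[3]-X[0])*np.cos(a),(X[2]-X[1])*np.cos(a))
# fitted perch: bar
c=cloud(f,f['d'])
k=(c[...,2]>.088)&(c[...,2]<.125)&(c[...,1]>.2)&(c[...,1]<.4)&(c[...,0]>.38)&(c[...,0]<.55); q=c[k]
r=cv2.minAreaRect((q[:,:2]*1000).astype(np.float32)); print('fit bar',r, q.mean(0))
k=(c[...,2]>.058)&(c[...,2]<.085)&(c[...,1]>.03)&(c[...,1]<.16)&(c[...,0]>.45)&(c[...,0]<.55); q=c[k]
r=cv2.minAreaRect((q[:,:2]*1000).astype(np.float32)); print('cup',r, q.mean(0))
E
```

```text
0 154 yaw 11.74 std mm 0.18
1 154 yaw 11.8 std mm 0.23
2 154 yaw 11.64 std mm 0.25
3 154 yaw 11.63 std mm 0.21
yaw 11.7035055
0.16 [0.4638 0.4732 0.4962 0.5058] outer mid 0.4848 inner mid 0.4847 widths 0.041130447253818266 0.022550725963633604
0.195 [0.4565 0.4659 0.489  0.4986] outer mid 0.4775 inner mid 0.4774 widths 0.041193745427849 0.022650327931345415
0.23 [0.4492 0.4586 0.4818 0.4914] outer mid 0.4703 inner mid 0.4702 widths 0.04125704360187974 0.022749929899057223
fit bar ((456.8465881347656, 295.37835693359375), (109.93060302734375, 17.999998092651367), 11.645596504211426) [0.45686928 0.2951701  0.11013394]
cup ((497.4956970214844, 89.57826232910156), (33.351139068603516, 42.64002227783203), 21.0091495513916) [0.49995537 0.08630916 0.07084955]
```

```bash
python3 - <<'E'
from h import *
rel([0.43,0.05,0.38],11.7); rel([0.545,-0.103,0.34],17.2)
E
```

```text
rot [-0.01  0.1   0.02] shift [-0.0527 -0.0201 -0.1309] dist 0.143 ang 0.1
rot [-0.01 -5.4   0.02] shift [ 0.0285  0.0199 -0.3042] dist 0.306 ang 5.4
```

Emit:
step_arm:
  steps: "0 0 0 -0.03 -0.01 -0.05 100; 0 0 0 -0.052 -0.02 -0.1 100; 0 0 0 -0.052 -0.02 -0.155 100; 0 -2 0 -0.03 -0.01 -0.205 100; 0 -4 0 0 0.005 -0.255 100; 0 -5.4 0 0.0285 0.02 -0.304 100; 0 -5.4 0 0.0285 0.02 -0.304 100; 0 -5.4 0 0.0285 0.02 -0.304 100"

```text
t: 3.55
ee_pos: [0.5446, -0.1033, 0.3395]
ee_rot: [-0.699, -0.105, 0.106, 0.7]
force: [-0.2, -0.1, -0.3]
opening: 0.091
```

```bash
python3 - <<'E'
from h import *
s=st(); m=wm(); p,d=optics.read_camera('wrist'); save('w2.png',p); np.savez('w2.npz',p=p,d=d,**m)
c=cloud(m,d)
k=(d>0)&(c[...,2]>.088)&(c[...,2]<.125)&(c[...,1]>-.2)&(c[...,1]<0)&(c[...,0]>.45)&(c[...,0]<.65); q=c[k]
r=cv2.minAreaRect((q[:,:2]*1000).astype(np.float32)); print('bar',r, q.mean(0),np.percentile(q[:,2],95))
E
```

```text
{'t': 3.55, 'qpos': [-0.2082, 0.3374, 1.712, 0.0005, 1.0937, -0.5071], 'joint_vel': [0.0133, -0.0267, 0.0115, -0.0008, -0.0024, -0.0013], 'tau': [-0.712, -39.2123, -21.6304, 0.0022, 0.0096, -0.0008], 'ee_pos': [0.5446, -0.1033, 0.3395], 'ee_rot': [-0.6989, -0.1048, 0.1056, 0.6996], 'force': [-0.2425, -0.0973, -0.2627], 'moment': [-0.0228, 0.0274, 0.0112], 'opening': 0.091}
bar ((552.1151733398438, -100.9822998046875), (17.971778869628906, 108.92243194580078), 17.800048828125) [ 0.55042485 -0.09580973  0.10708576] 0.10962676414582546
```

View pics/w2.png

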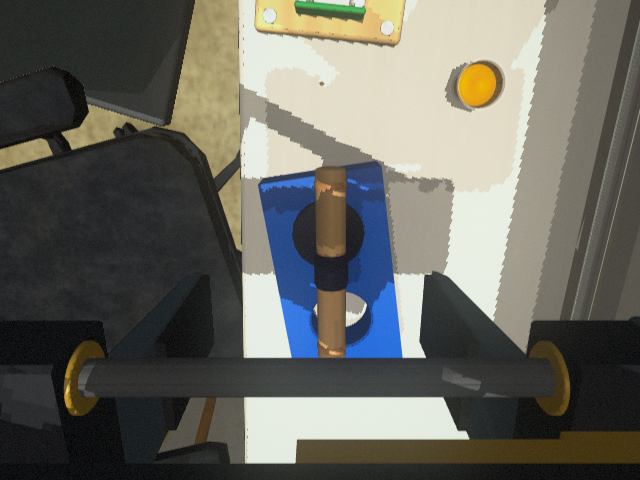

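```bash
python3 - <<'E'
from rail import *
f=np.load('w2.npz'); c=cloud(f,f['d']); k=(c[...,2]>.08)&(c[...,2]<.125)
M=[]
for v in range(175,350):
    u=np.flatnonzero(k[v,290:370])+290
    if len(u)>10: M.append((u.mean(),v,len(u)))
M=np.array(M); P=onplane(f,M[:,0],M[:,1],.100)[:,:2]
l=cv2.fitLine(P.astype(np.float32),cv2.DIST_HUBER,0,.001,.001).ravel(); d=l[:2]*np.sign(l[1]); print('yaw',np.degrees(np.arctan2(-d[0],d[1])),'at y=-.1: x',l[2]+d[0]/d[1]*(-.1-l[3]))
print([(int(v),int(n)) for u,v,n in M[::6]])
g=f['p'].astype(int); print([(v,g[v,331].tolist()) for v in range(248,300,3)])
print('bar top end',c[172:176,331].round(4).tolist())
for v in (255,291): print(onplane(f,np.array([331.]),np.array([float(v)]),.109))
print('end',onplane(f,np.array([330.]),np.array([166.]),.106))
E
python3 - <<'E'
import sys; sys.path.insert(0,'.')
from h import *
f=np.load('w2.npz'); save('../pics/w2c.png',f['p'],(270,150,400,360),3) if 0 else None
E
```

```text
yaw 18.13471 at y=-.1: x 0.55201167
[(175, 31), (181, 33), (187, 33), (193, 31), (199, 31), (205, 31), (211, 31), (217, 30), (223, 30), (229, 30), (235, 30), (241, 29), (247, 30), (253, 33), (259, 34), (265, 34), (271, 34), (277, 33), (283, 33), (289, 29), (295, 29), (301, 29), (307, 28), (313, 29), (319, 29), (325, 28), (331, 28), (337, 28), (343, 30), (349, 28)]
[(248, [128, 99, 63]), (251, [152, 117, 74]), (254, [151, 116, 75]), (257, [66, 56, 45]), (260, [34, 37, 39]), (263, [30, 32, 37]), (266, [31, 37, 39]), (269, [31, 32, 38]), (272, [30, 30, 41]), (275, [39, 40, 45]), (278, [34, 37, 42]), (281, [40, 40, 47]), (284, [35, 34, 44]), (287, [36, 35, 46]), (290, [36, 39, 45]), (293, [143, 111, 76]), (296, [144, 113, 79]), (299, [143, 112, 76])]
bar top end [[0.5361, -0.0503, 0.1085], [0.5362, -0.0508, 0.1083], [0.5363, -0.051, 0.1098], [0.5364, -0.0515, 0.1094]]
[[ 0.54903809 -0.0910917   0.109     ]]
[[ 0.5551776  -0.11039284  0.109     ]]
end [[ 0.53487961 -0.04790298  0.106     ]]
```

```bash
python3 - <<'E'
from h import *
rel([0.552,-0.1005,0.272],17.8)
E
```

```text
rot [-0.04 -0.65 -0.02] shift [ 0.008   0.0679 -0.    ] dist 0.068 ang 0.6
```

Emit:
step_arm:
  steps: "0 -0.6 0 0.008 0.03 0 100; 0 -0.6 0 0.008 0.055 0 100; 0 -0.6 0 0.008 0.068 0 60; 0 -0.6 0 0.008 0.068 0 0; 0 -0.6 0 0.008 0.068 0 0; 0 -0.6 0 0.008 0.068 0 0; 0 -0.6 0 0.008 0.068 0 0; 0 -0.6 0 0.008 0.068 0 0"
  grip_force: 30

```text
t: 4.6
ee_pos: [0.5526, -0.1016, 0.272]
ee_rot: [0.699, 0.109, -0.109, -0.699]
force: [0.2, -0.4, -0.3]
opening: 0.0341
```

Emit:
step_arm:
  steps: "0 0 0 0 0 0 0; 0 0 0 0 0 0 0; 0 0 0 0 0 0 0; 0 0 0 0 0 0 0"
  grip_force: 30

```text
t: 5.1
ee_pos: [0.5525, -0.1016, 0.2717]
ee_rot: [-0.699, -0.109, 0.109, 0.699]
force: [-0.4, -0.4, 1.5]
opening: 0.0156
```

Emit:
step_arm:
  steps: "0 0 0 0 -0.008 0 0; 0 0 0 0 -0.03 0 0; 0 0 0 0 -0.06 0 0; 0 0 0 -0.02 -0.09 0 0; 0 0 0 -0.03 -0.09 0 0; 0 0 0 -0.03 -0.09 0 0"

```text
t: 5.85
ee_pos: [0.5232, -0.1107, 0.3608]
ee_rot: [-0.698, -0.108, 0.109, 0.699]
force: [-0.5, 0.7, -2.0]
opening: 0.0153
```

```bash
python3 - <<'E'
from h import *
s=st(); m=wm(); p,d=optics.read_camera('wrist'); save('w3.png',p); np.savez('w3.npz',p=p,d=d,**m)
p,d=optics.read_camera('scene'); save('s3.png',p,(300,180,520,400),3); 
E
```

```text
{'t': 5.85, 'qpos': [-0.2301, 0.2897, 1.7247, 0.0003, 1.1288, -0.5384], 'joint_vel': [0.0061, 0.0255, -0.0099, 0.005, -0.0069, 0.0035], 'tau': [-0.2172, -40.564, -22.8579, -0.0033, 0.1258, -0.021], 'ee_pos': [0.5232, -0.1107, 0.3608], 'ee_rot': [-0.6984, -0.108, 0.109, 0.699], 'force': [-0.4879, 0.7165, -1.9849], 'moment': [-0.1232, -0.0381, 0.0078], 'opening': 0.0153}
```

View pics/w3.png

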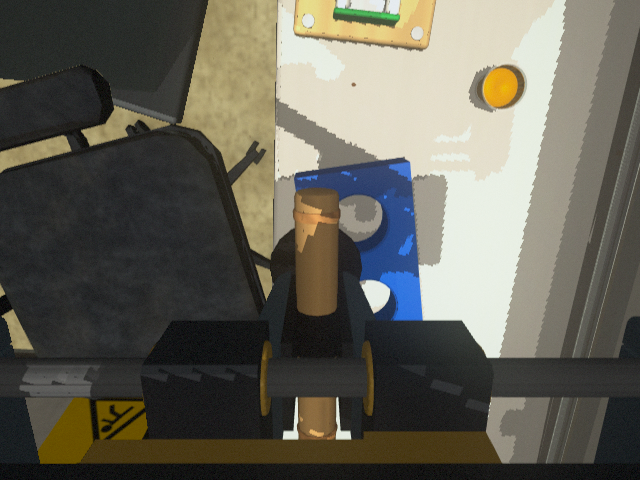

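View pics/s3.png

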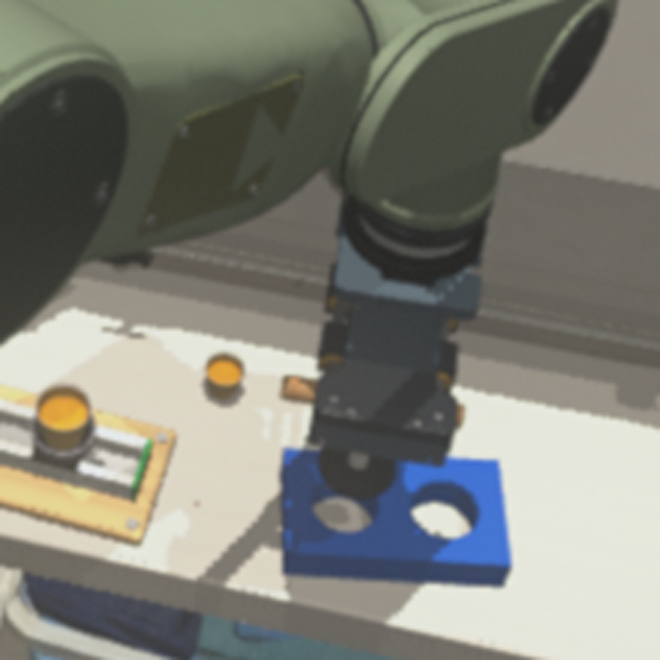

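```bash
cat > held.py <<'E'
from rail import *
def held(fn,s):
    f=np.load(fn); c=cloud(f,f['d']); R0=R.from_quat(s['ee_rot'])
    q=(c.reshape(-1,3)-s['ee_pos'])@R0.as_matrix(); q=q.reshape(c.shape)  # tool coords
    d=f['d']
    k=(d>0)&(abs(q[...,0])<.012)&(q[...,1]>.155)&(q[...,1]<.18)&(q[...,2]>.018)&(q[...,2]<.08)
    b=q[k]; print('bar pts',len(b),'zmax',np.percentile(b[:,2],99).round(4),'xmid',((np.percentile(b[:,0],2)+np.percentile(b[:,0],98))/2).round(4))
    # top ridge: per z bin, min y
    zs=np.arange(.022,.052,.004); top=[np.percentile(b[(b[:,2]>=z)&(b[:,2]<z+.004)&(abs(b[:,0])<.004)][:,1],20) for z in zs]
    print('ridge y',np.round(top,4),'slope deg',np.degrees(np.polyfit(zs,top,1)[0]).round(2))
    xm=[b[(b[:,2]>=z)&(b[:,2]<z+.004)][:,0] for z in zs]; xm=[(x.min()+x.max())/2 for x in xm]; print('x mid',np.round(xm,4))
    k=(d>0)&(abs(q[...,0])<.03)&(q[...,1]>.225)&(q[...,1]<.25)&(abs(q[...,2])<.04)
    p=q[k]; 
    if len(p)>20: print('plate pts',len(p),'y',np.percentile(p[:,1],[5,50,95]).round(4),'x',p[:,0].min().round(4),p[:,0].max().round(4),'zmax',p[:,2].max().round(4))
E
python3 - <<'E'
from held import *
held('w3.npz',monitor.get_state())
E
```

```text
bar pts 4574 zmax 0.0552 xmid -0.0002
ridge y [0.1623 0.1623 0.1623 0.1623 0.1623 0.1621 0.1618 0.1622] slope deg -0.69
x mid [-0.0002 -0.0004 -0.0004 -0.0002 -0.0001 -0.0001 -0.0001 -0.0004]
plate pts 1721 y [0.2339 0.2356 0.237 ] x -0.0254 0.0239 zmax 0.0224
```

```bash
python3 - <<'E'
from h import *
for t,j in (([0.46,-.05,.361],17),([0.42,0.0,.361],15),([.42,.06,.361],13),([.425,.12,.361],11.7),([.445,.165,.36],11.7),([.4782,.1932,.345],11.7)): rel(t,j)
E
```

```text
rot [-0.08  0.68 -0.09] shift [-0.0425 -0.0004  0.0771] dist 0.088 ang 0.7
rot [-0.07  2.68 -0.09] shift [-0.0654 -0.0003  0.1369] dist 0.152 ang 2.7
rot [-0.07  4.68 -0.09] shift [-0.0472 -0.0003  0.1941] dist 0.2 ang 4.7
rot [-0.07  5.98 -0.09] shift [-2.420e-02 -2.000e-04  2.497e-01] dist 0.251 ang 6.0
rot [-0.07  5.98 -0.09] shift [0.0085 0.0007 0.2865] dist 0.287 ang 6.0
rot [-0.07  5.98 -0.09] shift [0.0487 0.0157 0.3033] dist 0.308 ang 6.0
```

Emit:
step_arm:
  steps: "0 0 0 -0.021 0 0.038 0; 0 0.7 0 -0.042 0 0.077 0; 0 2 0 -0.055 0 0.108 0; 0 3 0 -0.065 0 0.137 0; 0 4.5 0 -0.055 0 0.17 0; 0 6 0 -0.047 0 0.195 0; 0 6 0 -0.024 0 0.25 0; 0 6 0 0.0085 0 0.286 0; 0 6 0 0.03 0.005 0.295 0; 0 6 0 0.0485 0.0155 0.303 0; 0 6 0 0.0485 0.0155 0.303 0; 0 6 0 0.0485 0.0155 0.303 0"

```text
t: 7.45
ee_pos: [0.4778, 0.1925, 0.3456]
ee_rot: [0.704, 0.071, -0.073, -0.703]
force: [-0.1, -0.1, -2.4]
opening: 0.0151
```

```bash
python3 - <<'E'
from held import *
s=st(); m=wm(); p,d=optics.read_camera('wrist'); save('w4.png',p); np.savez('w4.npz',p=p,d=d,**m)
held('w4.npz',s)
p,d=optics.read_camera('scene'); save('s4.png',p,(180,200,400,370),3.5)
rel([.4781,.1932,.30],11.7)
E
```

```text
{'t': 7.45, 'qpos': [0.3607, 0.2736, 1.7904, -0.0, 1.0797, 0.1566], 'joint_vel': [-0.0075, -0.0203, 0.0, 0.0016, -0.0013, 0.0004], 'tau': [0.237, -36.9722, -21.9992, 0.0896, -0.0034, 0.0002], 'ee_pos': [0.4778, 0.1925, 0.3456], 'ee_rot': [0.7036, 0.0714, -0.0728, -0.7032], 'force': [-0.0739, -0.071, -2.402], 'moment': [-0.0953, 0.0741, -0.0128], 'opening': 0.0151}
bar pts 4579 zmax 0.0552 xmid 0.0005
ridge y [0.1628 0.1628 0.1627 0.1628 0.1628 0.1625 0.1623 0.1627] slope deg -0.59
x mid [0.0006 0.0004 0.0004 0.0006 0.0006 0.0006 0.0006 0.0004]
plate pts 1716 y [0.2344 0.236  0.2376] x -0.0246 0.0247 zmax 0.0221
rot [ 0.   -0.03 -0.02] shift [0.0006 0.0463 0.0008] dist 0.046 ang 0.0
```

View pics/w4.png

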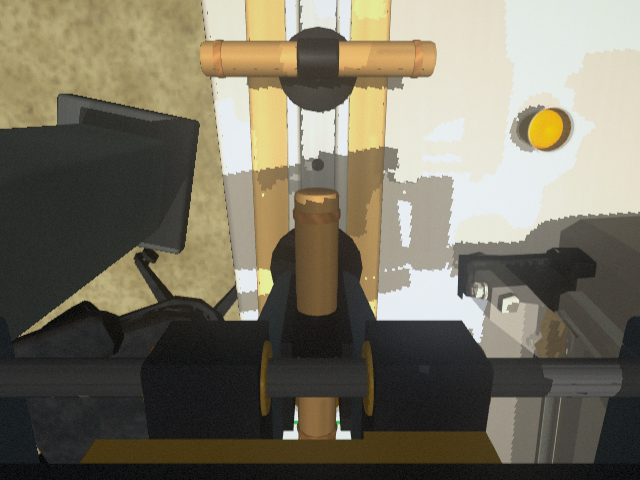

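View pics/s4.png

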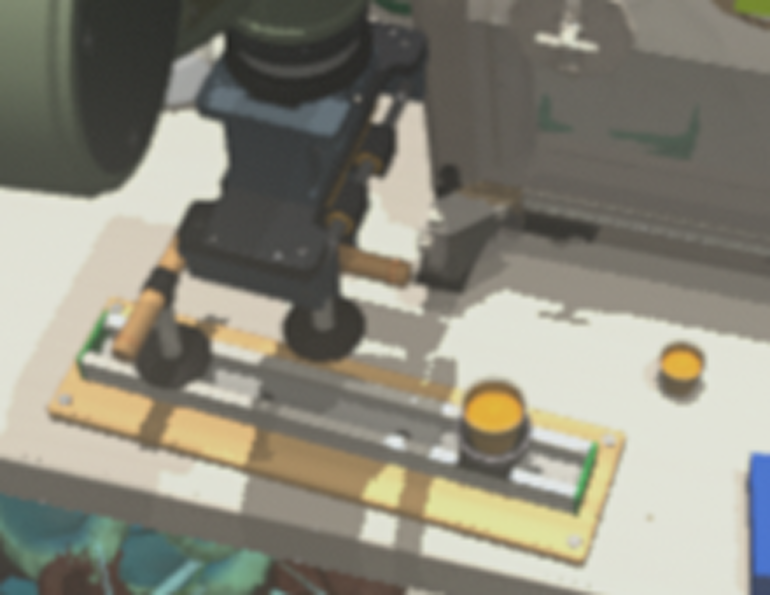

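```bash
python3 - <<'E'
from held import *
s=monitor.get_state(); f=np.load('w4.npz'); L=rail(f,range(112,186),270,365)
R0=R.from_quat(s['ee_rot'])
tcp=s['ee_pos'][:2]
for k,(d,p) in enumerate(L):
    n=np.array([d[1],-d[0]]); print(k,'signed dist line from tcp mm',(n@(p-tcp)*1e3).round(2))
# rail from w1
f1=np.load('w1.npz'); L1=rail(f1,range(115,320),305,400)
print([((np.array([d[1],-d[0]])@(p-tcp))*1e3).round(2) for d,p in L1])
E
```

```text
0 52 yaw 11.11 std mm 0.2
1 52 yaw 11.04 std mm 0.09
2 52 yaw 12.38 std mm 0.23
3 52 yaw 11.74 std mm 0.18
0 signed dist line from tcp mm -20.48
1 signed dist line from tcp mm -11.29
2 signed dist line from tcp mm 12.75
3 signed dist line from tcp mm 21.13
0 154 yaw 11.74 std mm 0.18
1 154 yaw 11.8 std mm 0.23
2 154 yaw 11.64 std mm 0.25
3 154 yaw 11.63 std mm 0.21
[np.float64(-20.2), np.float64(-11.02), np.float64(11.62), np.float64(20.99)]
```

Emit:
step_arm:
  steps: "0 0 0 0.0003 0.025 0.0005 0; 0 0 0 0.0003 0.046 0.0005 0; 0 0 0 0.0003 0.05 0.0005 0; 0 0 0 0.0003 0.054 0.0005 0; 0 0 0 0.0003 0.058 0.0005 0; 0 0 0 0.0003 0.062 0.0005 0; 0 0 0 0.0003 0.062 0.0005 0"

```text
t: 8.43
ee_pos: [0.4782, 0.1933, 0.2842]
ee_rot: [0.703, 0.072, -0.072, -0.703]
force: [0.9, -1.3, -2.5]
opening: 0.015
```

```bash
python3 - <<'E'
from held import *
s=st(); p,d=optics.read_camera('scene'); save('s5.png',p,(180,200,400,370),3.5)
E
```

```text
{'t': 8.425, 'qpos': [0.3617, 0.3385, 1.8731, 0.0001, 0.9302, 0.1575], 'joint_vel': [0.0008, -0.004, -0.0053, -0.0019, 0.0025, 0.0004], 'tau': [-0.0134, -39.0068, -19.6509, 0.0663, -0.003, 0.0001], 'ee_pos': [0.4782, 0.1933, 0.2842], 'ee_rot': [0.7034, 0.072, -0.0721, -0.7034], 'force': [0.8955, -1.2887, -2.5125], 'moment': [-0.0637, 0.061, -0.0262], 'opening': 0.015}
```

View pics/s5.png

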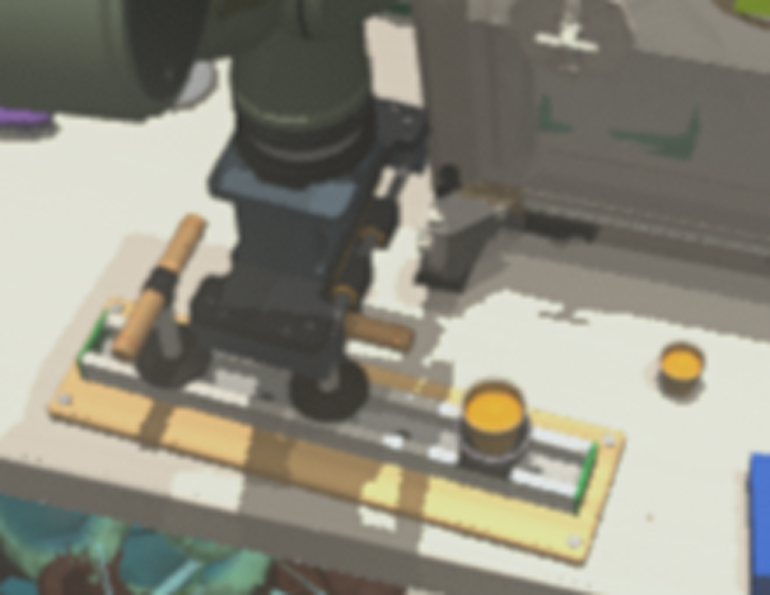

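Emit:
step_arm:
  steps: "0 0 0 0 0.004 0 0; 0 0 0 0 0.008 0 0; 0 0 0 0 0.0105 0 0; 0 0 0 0 0.012 0 0; 0 0 0 0 0.012 0 0"

```text
t: 9.1
ee_pos: [0.4782, 0.1933, 0.2746]
ee_rot: [-0.703, -0.072, 0.072, 0.704]
force: [-5.0, -1.0, 15.1]
opening: 0.0152
```

Emit:
step_arm:
  steps: "0 0 0 0 0.001 0 0; 0 0 0 0 0.001 0 0"

```text
t: 9.35
ee_pos: [0.4782, 0.1933, 0.2746]
ee_rot: [-0.703, -0.073, 0.071, 0.704]
force: [-6.3, -2.2, 22.9]
opening: 0.0152
```

```bash
python3 - <<'E'
from held import *
s=st(); m=wm(); p,d=optics.read_camera('wrist'); save('w6.png',p); np.savez('w6.npz',p=p,d=d,**m)
held('w6.npz',s); c=cloud(m,d)
R0=R.from_quat(s['ee_rot']); q=((c.reshape(-1,3)-s['ee_pos'])@R0.as_matrix()).reshape(c.shape)
k=(d>0)&(np.hypot(q[...,0],q[...,2])<.023)&(c[...,2]>.02)&(c[...,2]<.05)
P=c[k]; Q=q[k]; print(len(P)); A=np.c_[Q[:,0],Q[:,2],np.ones(len(P))]; print('plate plane world z: slope x,z,(deg), z0',np.degrees(np.linalg.lstsq(A,P[:,2],rcond=None)[0][:2]).round(2),np.median(P[:,2]))
k=(d>0)&(abs(abs(q[...,0])-.016)<.003)&(q[...,2]>.035)&(q[...,2]<.08); print('rail top',np.median(c[k][:,2]),k.sum())
p,d=optics.read_camera('scene'); save('s6.png',p,(180,200,400,370),3.5)
E
```

```text
{'t': 9.35, 'qpos': [0.3618, 0.3494, 1.8857, 0.0001, 0.9047, 0.1575], 'joint_vel': [-0.0009, -0.0013, 0.0003, 0.0003, -0.0011, -0.0001], 'tau': [-0.079, -27.3666, -16.0799, 0.0637, -2.2777, -0.0052], 'ee_pos': [0.4782, 0.1933, 0.2746], 'ee_rot': [-0.7032, -0.0727, 0.0714, 0.7036], 'force': [-6.3477, -2.2343, 22.8908], 'moment': [-0.5276, 1.2269, -0.0354], 'opening': 0.0152}
bar pts 4571 zmax 0.0552 xmid 0.0005
ridge y [0.1626 0.1627 0.1626 0.1627 0.1627 0.1625 0.1623 0.1628] slope deg -0.25
x mid [0.0004 0.0004 0.0004 0.0004 0.0006 0.0004 0.0006 0.0004]
plate pts 2983 y [0.2345 0.2369 0.2418] x -0.025 0.0241 zmax 0.04
1295
plate plane world z: slope x,z,(deg), z0 [-0.77 -1.74] 0.038980012500946654
rail top 0.17457313235434452 5800
```

View pics/s6.png

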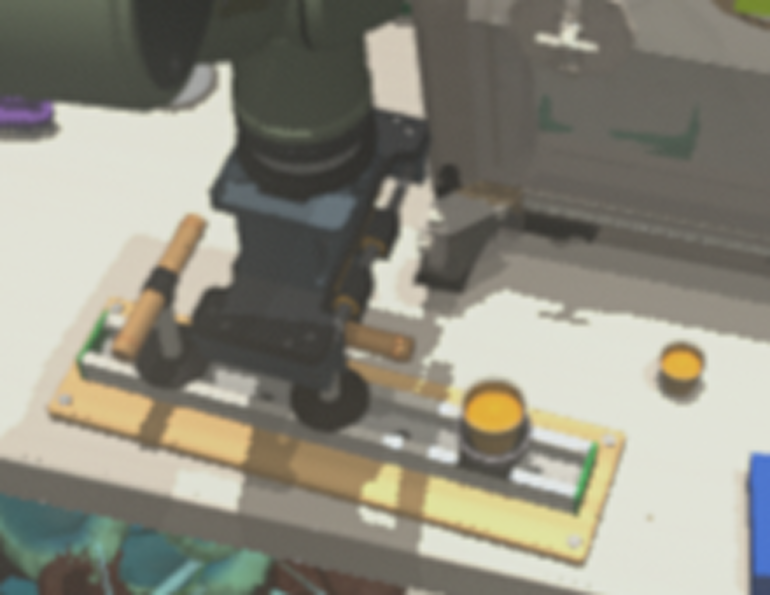

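View pics/w6.png

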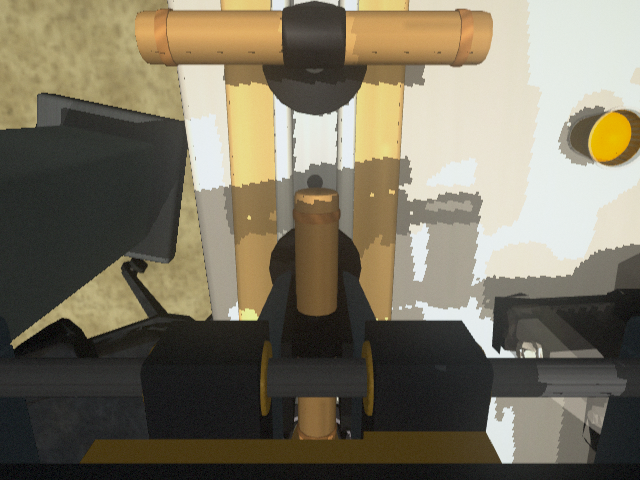

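```bash
python3 - <<'E'
from held import *
f=np.load('w6.npz'); c=cloud(f,f['d'])
def med(u0,v0,u1,v1): 
    q=c[v0:v1,u0:u1].reshape(-1,3); return q.mean(0).round(4),q[:,2].std().round(4)
print('fitted plate',med(290,85,340,100)); print('fitted bar top',med(180,25,260,45),med(360,25,440,45))
print('railL',med(279,120,288,160),'railR',med(343,120,352,160))
print('plate left',med(276,250,288,280),'right',med(343,250,356,280),'far L',med(283,236,294,246),'far R',med(339,236,350,246),'nearL',med(273,275,280,290),'nearR',med(350,275,358,290))
print('bar ridge',med(310,205,325,225),med(310,240,325,300))
E
```

```text
fitted plate (array([0.46  , 0.2817, 0.0403]), np.float64(0.0137))
fitted bar top (array([0.4292, 0.2898, 0.1124]), np.float64(0.0119)) (array([0.4826, 0.3009, 0.1117]), np.float64(0.0063))
railL (array([0.449 , 0.2566, 0.0345]), np.float64(0.0117)) railR (array([0.4802, 0.2632, 0.0357]), np.float64(0.0201))
plate left (array([0.4602, 0.1966, 0.0486]), np.float64(0.0222)) right (array([0.4939, 0.204 , 0.0495]), np.float64(0.0209)) far L (array([0.4611, 0.2071, 0.0406]), np.float64(0.0206)) far R (array([0.4901, 0.2123, 0.038 ]), np.float64(0.0011)) nearL (array([0.4596, 0.2006, 0.0814]), np.float64(0.0323)) nearR (array([0.4908, 0.2115, 0.092 ]), np.float64(0.0167))
bar ridge (array([0.4694, 0.2408, 0.1118]), np.float64(0.0007)) (array([0.4735, 0.2213, 0.1123]), np.float64(0.0107))
```

```bash
python3 - <<'E'
from held import *
a=np.load('scene0.npz'); s=monitor.get_state(); R0=R.from_quat(s['ee_rot'])
for t in ([0,.0192,.0832],[0,0,0],[.089,.112,.038],[-.089,.112,.038],[0,.03,.083]):
    u=proj(a,R0.apply(t)+s['ee_pos'])[0]; print(t,u.round(),((u-[180,200])*3.5).round())
p,d=optics.read_camera('scene'); c=cloud(a,d); q=((c.reshape(-1,3)-s['ee_pos'])@R0.as_matrix()); k=(d.ravel()>0)&(abs(q[:,0])<.13)&(q[:,1]>-.03)&(q[:,1]<.15)&(abs(q[:,2])<.16)
Q=q[k]
for y in np.arange(-.03,.15,.02):
    b=Q[(Q[:,1]>=y)&(Q[:,1]<y+.02)]; 
    if len(b)>5: print('y%.2f'%y,len(b),'x',np.percentile(b[:,0],[1,99]).round(3),'z',np.percentile(b[:,2],[1,99]).round(3),'rmax',np.percentile(np.hypot(b[:,0],b[:,2]),99.5).round(3))
# obstacles near pivot between z .1 and .35 as radius from pivot, from initial clouds
for n in 'st':
    cc=np.load(n+'c.npy').reshape(-1,3); r=np.hypot(cc[:,0]-.478,cc[:,1]-.193)
    for z0 in np.arange(.12,.5,.04):
        kk=(cc[:,2]>z0)&(cc[:,2]<z0+.04)&(cc[:,0]>.45)
        if kk.sum()>3: i=np.argsort(r[kk])[3]; print(n,'z%.2f'%z0,'min r',r[kk][i].round(3),cc[kk][i].round(3))
E
```

```text
[0, 0.0192, 0.0832] [227. 233.] [164. 117.]
[0, 0, 0] [267. 236.] [305. 127.]
[0.089, 0.112, 0.038] [269. 239.] [312. 137.]
[-0.089, 0.112, 0.038] [235. 305.] [194. 367.]
[0, 0.03, 0.083] [228. 237.] [167. 131.]
y-0.03 345 x [-0.038  0.13 ] z [-0.133  0.027] rmax 0.185
y-0.01 699 x [-0.045  0.13 ] z [-0.141  0.032] rmax 0.192
y0.01 904 x [-0.052  0.13 ] z [-0.144  0.036] rmax 0.196
y0.03 355 x [-0.053  0.13 ] z [-0.135  0.021] rmax 0.188
y0.05 606 x [-0.09   0.087] z [-0.038  0.034] rmax 0.143
y0.07 887 x [-0.091  0.086] z [-0.038  0.035] rmax 0.097
y0.09 476 x [-0.084  0.075] z [-0.039  0.037] rmax 0.092
y0.11 44 x [-0.082  0.08 ] z [-0.037  0.033] rmax 0.09
s z0.12 min r 0.151 [0.627 0.168 0.157]
s z0.16 min r 0.145 [0.622 0.175 0.194]
s z0.20 min r 0.138 [0.614 0.17  0.232]
s z0.24 min r 0.135 [0.611 0.168 0.247]
s z0.28 min r 0.14 [0.616 0.169 0.283]
s z0.32 min r 0.149 [0.625 0.174 0.327]
s z0.36 min r 0.159 [0.636 0.171 0.36 ]
s z0.40 min r 0.107 [0.585 0.193 0.434]
s z0.44 min r 0.098 [0.576 0.184 0.447]
s z0.48 min r 0.104 [0.582 0.189 0.481]
t z0.12 min r 0.162 [0.639 0.177 0.144]
t z0.16 min r 0.154 [0.63  0.167 0.161]
t z0.20 min r 0.152 [0.629 0.175 0.231]
t z0.24 min r 0.137 [0.614 0.173 0.266]
t z0.28 min r 0.144 [0.62  0.172 0.283]
t z0.32 min r 0.16 [0.633 0.157 0.321]
t z0.36 min r 0.171 [0.645 0.158 0.378]
t z0.40 min r 0.127 [0.605 0.2   0.432]
t z0.44 min r 0.102 [0.58  0.19  0.451]
t z0.48 min r 0.107 [0.585 0.187 0.486]
```

Emit:
step_arm:
  steps: "0 0 0 0 -0.0025 0 0; 0 8 0 0 -0.0025 0 0; 0 16 0 0 -0.0025 0 0; 0 24 0 0 -0.0025 0 0; 0 32 0 0 -0.0025 0 0; 0 40 0 0 -0.0025 0 0; 0 40 0 0 -0.0025 0 0"

```text
t: 10.38
ee_pos: [0.4788, 0.1937, 0.2746]
ee_rot: [-0.685, 0.172, -0.173, 0.686]
force: [-1.2, 1.8, 5.4]
opening: 0.0153
```

```bash
python3 - <<'E'
from held import *
s=st(); m=wm(); p,d=optics.read_camera('wrist'); save('w7.png',p); np.savez('w7.npz',p=p,d=d,**m)
held('w7.npz',s); rel([.4782,.1933,s['ee_pos'][2]],-78.3)
E
```

```text
{'t': 10.375, 'qpos': [0.362, 0.3502, 1.8843, 0.0009, 0.9046, 0.8541], 'joint_vel': [-0.0013, -0.001, -0.0005, -0.0013, 0.0001, -0.0374], 'tau': [-0.8324, -35.3853, -17.0699, -0.3413, -0.0729, 0.2592], 'ee_pos': [0.4788, 0.1937, 0.2746], 'ee_rot': [-0.685, 0.1719, -0.173, 0.6865], 'force': [-1.1751, 1.7604, 5.4145], 'moment': [0.1726, 0.1975, 0.0281], 'opening': 0.0153}
bar pts 4625 zmax 0.0557 xmid 0.0007
ridge y [0.1627 0.1625 0.1626 0.1626 0.1626 0.1625 0.1621 0.1625] slope deg -0.58
x mid [0.0006 0.0005 0.0005 0.0007 0.0008 0.0006 0.0008 0.0006]
plate pts 2405 y [0.2345 0.2364 0.2422] x -0.03 0.03 zmax 0.04
rot [-0.16 50.12  0.  ] shift [-0.0003  0.     -0.0006] dist 0.001 ang 50.1
```

View pics/w7.png

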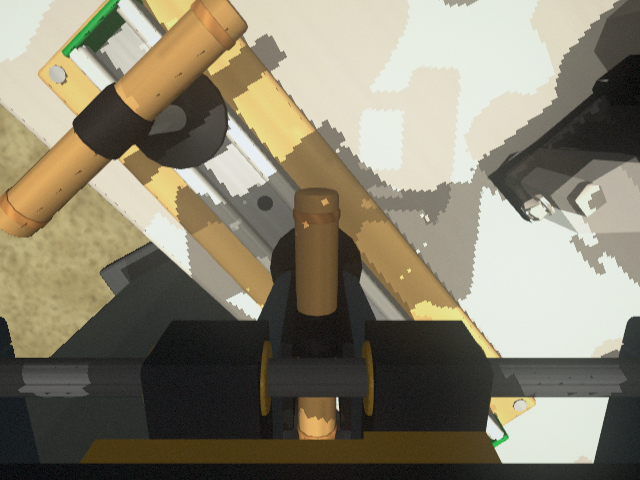

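Emit:
step_arm:
  steps: "0 8 0 0 0 0 0; 0 16 0 0 0 0 0; 0 24 0 0 0 0 0; 0 32 0 0 0 0 0; 0 40 0 0 0 0 0; 0 46 0 0 0 0 0; 0 50.1 0 0 0 0 0; 0 50.1 0 0 0 0 0; 0 50.1 0 0 0 0 0"

```text
t: 11.55
ee_pos: [0.4781, 0.1945, 0.2751]
ee_rot: [-0.547, 0.447, -0.446, 0.55]
force: [-4.3, 4.8, 9.7]
opening: 0.0156
```

```bash
python3 - <<'E'
from held import *
s=st(); m=wm(); p,d=optics.read_camera('wrist'); save('w8.png',p); np.savez('w8.npz',p=p,d=d,**m)
held('w8.npz',s); rel([.4782,.1933,s['ee_pos'][2]],-78.3)
p,d=optics.read_camera('top'); save('t8.png',p,(200,240,380,340),4)
E
```

```text
{'t': 11.55, 'qpos': [0.3632, 0.3493, 1.8842, 0.0044, 0.9061, 1.7269], 'joint_vel': [0.0007, -0.0015, 0.0014, 0.0012, -0.0007, 0.0002], 'tau': [-3.6781, -33.5564, -16.9115, -1.7033, -0.704, 0.1931], 'ee_pos': [0.4781, 0.1945, 0.2751], 'ee_rot': [-0.5472, 0.4471, -0.4457, 0.5496], 'force': [-4.2647, 4.7745, 9.6511], 'moment': [1.1053, 0.9522, 0.1993], 'opening': 0.0156}
bar pts 4737 zmax 0.0562 xmid -0.0001
ridge y [0.1622 0.1624 0.1623 0.1625 0.1625 0.1625 0.1621 0.1625] slope deg 0.15
x mid [ 0.0001  0.0001 -0.0001 -0.0001 -0.0001  0.0001 -0.     -0.    ]
plate pts 2855 y [0.2324 0.2352 0.2452] x -0.03 0.03 zmax 0.0246
rot [-0.08  0.01 -0.21] shift [ 0.0012  0.     -0.0002] dist 0.001 ang 0.2
```

View pics/w8.png

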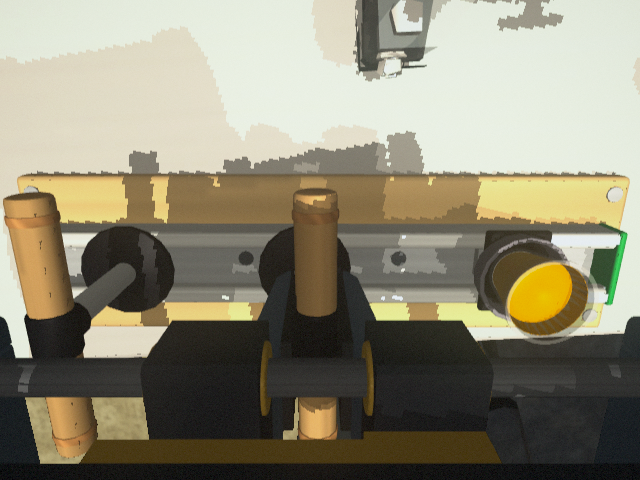

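```bash
cat > plate.py <<'E'
from held import *
def plate(fn,s):
    f=np.load(fn); c=cloud(f,f['d']); R0=R.from_quat(s['ee_rot']); q=((c.reshape(-1,3)-s['ee_pos'])@R0.as_matrix()).reshape(c.shape)
    g=f['p'].astype(int).max(-1)
    k=(f['d']>0)&(c[...,2]>.032)&(c[...,2]<.046)&(q[...,2]>.003)&(q[...,2]<.028)&(abs(q[...,0])<.036)&(g<75)
    P=q[k]
    for _ in range(3):
        A=np.c_[P[:,0],P[:,2],np.ones(len(P))]; x=np.linalg.lstsq(A,P[:,1],rcond=None)[0]; r=P[:,1]-A@x; P=P[abs(r)<max(.0012,2*r.std())]
    print('plate n',len(P),'tilt about z(roll over jaw axis dir) deg',np.degrees(x[0]).round(2),'about x',np.degrees(x[1]).round(2),'y0',x[2].round(4),'xrange',np.percentile(P[:,0],[1,99]).round(4),'zmax',P[:,2].max().round(4))
E
python3 - <<'E'
from plate import *
s=monitor.get_state(); plate('w8.npz',s)
s6=dict(s); s6['ee_pos']=np.array([0.4782,0.1933,0.2746]); s6['ee_rot']=np.array([-0.7032,-0.0727,0.0714,0.7036]); plate('w6.npz',s6)
f=np.load('w8.npz'); save('w8c.png',f['p'],(220,180,420,330),4)
E
```

```text
plate n 1222 tilt about z(roll over jaw axis dir) deg 6.03 about x 5.02 y0 0.2347 xrange [-0.0287  0.0173] zmax 0.0246
plate n 1068 tilt about z(roll over jaw axis dir) deg 0.73 about x 4.15 y0 0.2351 xrange [-0.0232  0.0224] zmax 0.0222
```

View pics/w8c.png

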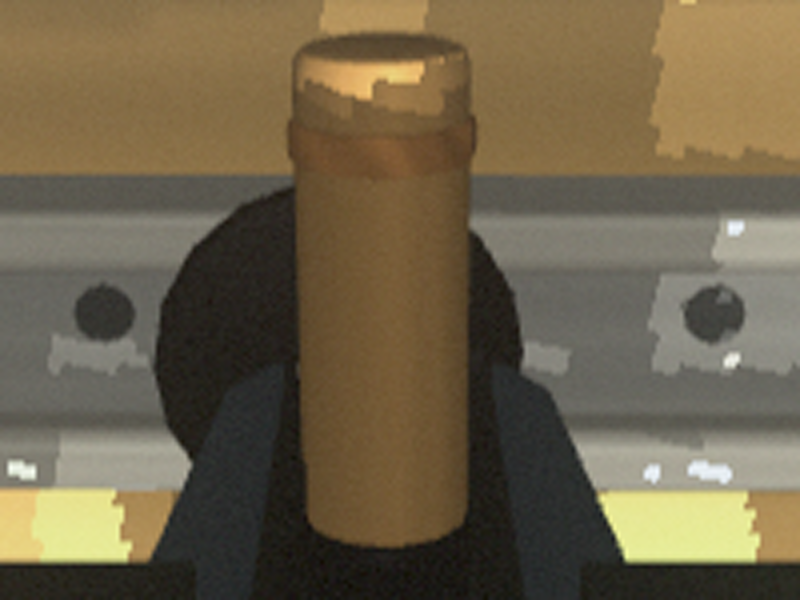

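View pics/t8.png

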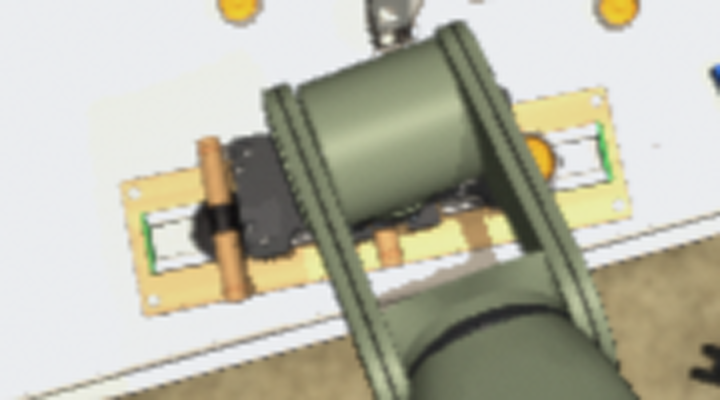

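Emit:
step_arm:
  steps: "0 0 0 0 0 0 25; 0 0 0 0 0 0 45; 0 0 0 0 0 0 45; 0 0 0 0 0 0 45"

```text
t: 12.15
ee_pos: [0.4784, 0.1931, 0.2735]
ee_rot: [0.548, -0.447, 0.447, -0.548]
force: [-0.1, -0.6, 0.0]
opening: 0.0406
```

```bash
python3 - <<'E'
from plate import *
s=st(); m=wm(); p,d=optics.read_camera('wrist'); save('w9.png',p); np.savez('w9.npz',p=p,d=d,**m)
held('w9.npz',s); plate('w9.npz',s)
E
```

```text
{'t': 12.15, 'qpos': [0.3614, 0.3513, 1.886, -0.0003, 0.9047, 1.7298], 'joint_vel': [0.0006, 0.0012, -0.0021, 0.0033, 0.0018, 0.0014], 'tau': [0.0207, -38.4756, -18.7383, 0.0165, -0.0796, -0.0031], 'ee_pos': [0.4784, 0.1931, 0.2735], 'ee_rot': [0.5482, -0.4469, 0.4469, -0.5478], 'force': [-0.1039, -0.6249, 0.0116], 'moment': [-0.0237, 0.098, 0.0263], 'opening': 0.0406}
bar pts 3295 zmax 0.0558 xmid -0.0067
ridge y [0.1646 0.1645 0.165  0.1643 0.1646 0.1646 0.1643 0.1649] slope deg 0.1
x mid [-0.0066 -0.0068 -0.0067 -0.0068 -0.0067 -0.0068 -0.0066 -0.0069]
plate pts 3819 y [0.2332 0.2354 0.2444] x -0.03 0.0299 zmax 0.0247
plate n 1194 tilt about z(roll over jaw axis dir) deg -0.57 about x 4.03 y0 0.2339 xrange [-0.0319  0.014 ] zmax 0.0247
```

View pics/w9.png

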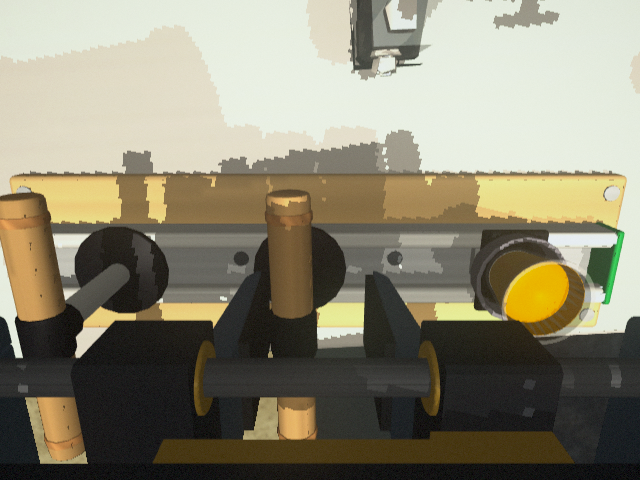

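```bash
python3 - <<'E'
from plate import *
s=monitor.get_state(); f=np.load('w9.npz'); c=cloud(f,f['d']); R0=R.from_quat(s['ee_rot']); q=((c.reshape(-1,3)-s['ee_pos'])@R0.as_matrix()).reshape(c.shape)
k=(f['d']>0)&(abs(q[...,0]+.0067)<.012)&(q[...,1]>.155)&(q[...,1]<.18)&(q[...,2]>.018)&(q[...,2]<.08)
M=[]
for v in range(195,310,2):
    u=np.flatnonzero(k[v]); 
    if len(u)>10: M.append((u.mean(),v))
M=np.array(M); P=onplane(f,M[:,0],M[:,1],.103)[:,:2]; l=cv2.fitLine(P.astype(np.float32),cv2.DIST_HUBER,0,.001,.001).ravel(); d=l[:2]; print('bar dir deg',np.degrees(np.arctan2(d[1],d[0]))%180, 'square would be 11.7')
pt=l[2:]
# intersection w/ rail axis
ra=np.array([-np.sin(np.radians(11.7)),np.cos(np.radians(11.7))]); r0=np.array([.4775,.195]); t=np.linalg.solve(np.c_[ra,-d],pt-r0); X=r0+ra*t[0]; print('perch on rail at',X)
fp=np.array([.4568,.2954]); cup=np.array([.4987,.0908]); print('dist to fitted',np.linalg.norm(X-fp),'to cup',np.linalg.norm(X-cup))
p,dd=optics.read_camera('scene'); save('s9.png',p,(180,200,400,370),3.5)
E
```

```text
bar dir deg 12.595669 square would be 11.7
perch on rail at [0.47612954 0.20161768]
dist to fitted 0.09575361379067746 to cup 0.11309281141649152
```

View pics/s9.png

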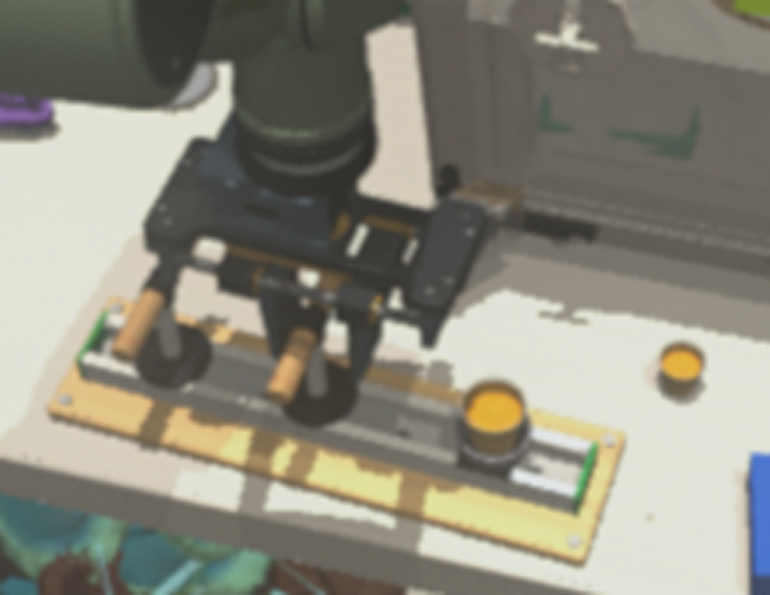

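Emit:
step_arm:
  steps: "0 0 0 -0.008 0 0 45; 0 0 0 -0.008 0 0 45; 0 0 0 -0.008 0.012 0 45; 0 0 0 -0.008 0.022 0 45; 0 0 0 -0.008 0.028 0 45; 0 0 0 -0.008 0.028 0 20; 0 0 0 -0.008 0.028 0 0; 0 0 0 -0.008 0.028 0 0; 0 0 0 -0.008 0.028 0 0; 0 0 0 -0.008 0.028 0 0"
  grip_force: 5

```text
t: 13.5
ee_pos: [0.4768, 0.2012, 0.246]
ee_rot: [-0.548, 0.447, -0.447, 0.548]
force: [-0.1, 0.8, 1.7]
opening: 0.0156
```

```bash
python3 - <<'E'
from plate import *
s=st(); m=wm(); p,d=optics.read_camera('wrist'); save('w10.png',p); np.savez('w10.npz',p=p,d=d,**m)
E
```

```text
{'t': 13.5, 'qpos': [0.3771, 0.3877, 1.9144, 0.0002, 0.8385, 1.7453], 'joint_vel': [0.0007, 0.0009, -0.0004, -0.0013, -0.0001, 0.0002], 'tau': [-0.3351, -38.7242, -17.133, -0.1038, 0.0096, 0.0208], 'ee_pos': [0.4768, 0.2012, 0.246], 'ee_rot': [-0.5476, 0.4468, -0.447, 0.5483], 'force': [-0.1083, 0.8061, 1.6657], 'moment': [0.0888, 0.1654, -0.0234], 'opening': 0.0156}
```

View pics/w10.png

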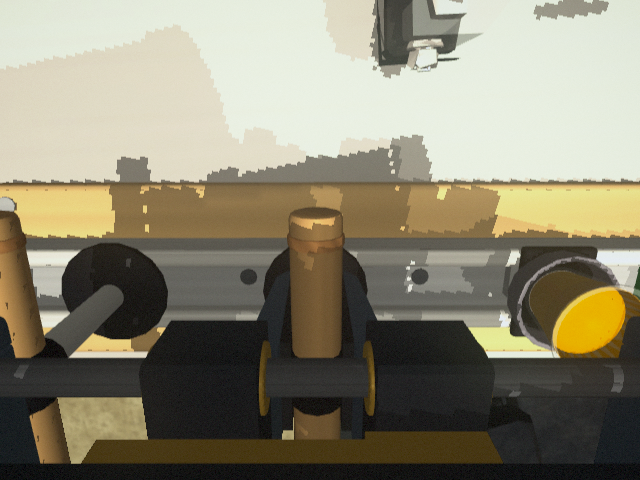

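Emit:
step_arm:
  steps: "0 0 0 0.002 0 0 0; 0 0 0 0.004 0 0 0; 0 0 0 0.006 0 0 0; 0 0 0 0.008 0 0 0; 0 0 0 0.0085 0 0 0; 0 0 0 0.0085 0 0 0"

```text
t: 14.3
ee_pos: [0.4785, 0.1931, 0.2462]
ee_rot: [-0.547, 0.447, -0.447, 0.548]
force: [-1.9, 5.0, 5.8]
opening: 0.0156
```

```bash
python3 - <<'E'
from plate import *
s=st(); m=wm(); p,d=optics.read_camera('wrist'); save('w11.png',p); np.savez('w11.npz',p=p,d=d,**m)
E
```

```text
{'t': 14.3, 'qpos': [0.361, 0.3854, 1.9178, 0.0017, 0.8371, 1.729], 'joint_vel': [-0.0006, -0.0013, 0.0007, -0.003, 0.0016, 0.001], 'tau': [-2.5548, -36.3319, -15.9504, -1.17, -0.0315, 0.0291], 'ee_pos': [0.4785, 0.1931, 0.2462], 'ee_rot': [-0.5472, 0.4473, -0.447, 0.5484], 'force': [-1.921, 4.9968, 5.7519], 'moment': [0.851, 0.4897, -0.0114], 'opening': 0.0156}
```

View pics/w11.png

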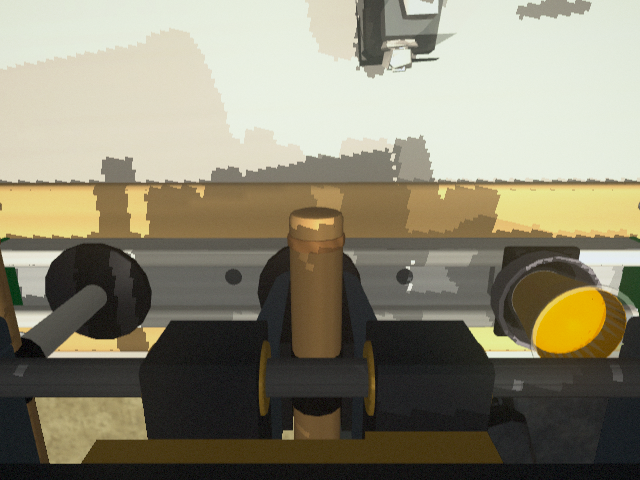

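Emit:
step_arm:
  steps: "0 0 0 0.0015 0 0 0; 0 0 0 0.003 0 0 0; 0 0 0 0.003 0 0 0; 0 0 0 0.003 0 0 10; 0 0 0 0.001 0 0 30; 0 0 0 0 0 0 40; 0 0 0 0 0 0 45; 0 0 0 0 0 0 45; 0 0 0 0 0 0 45"

```text
t: 15.48
ee_pos: [0.4784, 0.1927, 0.2457]
ee_rot: [0.548, -0.447, 0.447, -0.548]
force: [0.1, -0.6, -0.3]
opening: 0.0409
```

```bash
cat > fin.py <<'E'
from plate import *
def fin(fn,zl=.018):
    s=st(); m=wm(); p,d=optics.read_camera('wrist'); save(fn+'.png',p); np.savez(fn+'.npz',p=p,d=d,**m)
    f=np.load(fn+'.npz'); c=cloud(f,d)
    ra=np.array([-np.sin(np.radians(11.7)),np.cos(np.radians(11.7))]); n=np.array([ra[1],-ra[0]]); r0=np.array([.4775,.195])
    w=c[...,:2]-r0; along=w@ra; ac=w@n
    k=(d>0)&(c[...,2]>.098)&(c[...,2]<.118)&(abs(along)<.03)&(ac>.02)&(ac<.07)
    b=c[k]; al=along[k]; acr=ac[k]
    bins=np.arange(.022,.056,.003); mid=[]
    for z in bins:
        a=al[(acr>=z)&(acr<z+.003)]
        if len(a)>15: mid.append((z+.0015,(np.percentile(a,2)+np.percentile(a,98))/2))
    mid=np.array(mid); pf=np.polyfit(mid[:,0],mid[:,1],1)
    print('bar: along rail at axis %.4f (0 is y=.195), off square deg %.2f, far end ac %.4f, top z %.4f'%(pf[1],np.degrees(pf[0]),np.percentile(acr,99),np.percentile(b[:,2],90)))
    X=r0+ra*pf[1]; print('X',X.round(4),'to fitted',np.linalg.norm(X-[.4568,.2954]).round(4),'to cup',np.linalg.norm(X-[.4987,.0908]).round(4))
    g=f['p'].astype(int).max(-1); k=(d>0)&(c[...,2]>.032)&(c[...,2]<.044)&(abs(along-pf[1])<.035)&(abs(ac)<.035)&(g<75)
    P=np.c_[along[k],ac[k],c[...,2][k]]
    print('plate n',len(P),'along mid',((np.percentile(P[:,0],1)+np.percentile(P[:,0],99))/2).round(4),'extent',np.percentile(P[:,0],[1,99]).round(4))
    for _ in range(3):
        A=np.c_[P[:,:2],np.ones(len(P))]; x=np.linalg.lstsq(A,P[:,2],rcond=None)[0]; r=P[:,2]-A@x; P=P[abs(r)<max(.0012,2*r.std())]
    print('plate slope deg along,across',np.degrees(x[:2]).round(2))
E
python3 -c "
from fin import *
fin('w12')"
```

```text
{'t': 15.475, 'qpos': [0.3606, 0.3862, 1.9185, -0.0001, 0.8371, 1.7291], 'joint_vel': [0.0035, -0.0002, 0.0006, 0.001, 0.0007, 0.0013], 'tau': [-0.0029, -39.15, -17.5732, 0.0156, -0.0795, -0.0], 'ee_pos': [0.4784, 0.1927, 0.2457], 'ee_rot': [0.548, -0.447, 0.4469, -0.5479], 'force': [0.1047, -0.6127, -0.2528], 'moment': [-0.092, 0.1712, -0.0075], 'opening': 0.0409}
bar: along rail at axis -0.0018 (0 is y=.195), off square deg 0.00, far end ac 0.0563, top z 0.1119
X [0.4779 0.1932] to fitted 0.1043 to cup 0.1045
plate n 2879 along mid -0.0027 extent [-0.0252  0.0197]
plate slope deg along,across [ 0.07 -0.4 ]
```

View pics/w12.png

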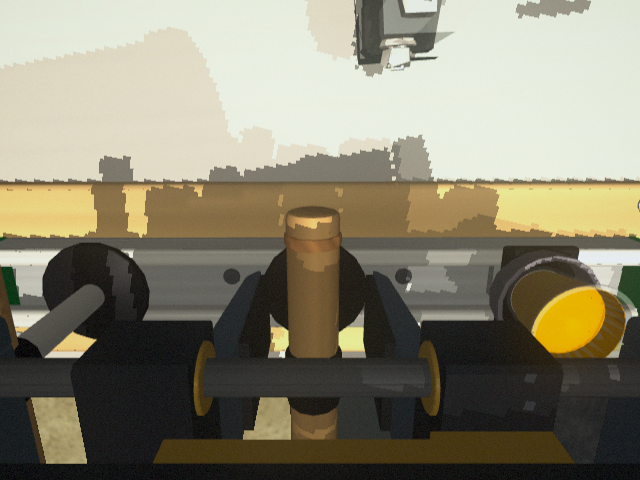

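Emit:
step_arm:
  steps: "0 0 0 0 -0.02 0 45; 0 0 0 0 -0.05 0 50; 0 0 0 0 -0.09 0 50; 0 0 0 0 -0.12 -0.02 50; 0 0 0 0 -0.13 -0.06 50; 0 0 0 0 -0.13 -0.1 50; 0 0 0 0 -0.13 -0.1 50; 0 0 0 0 -0.13 -0.1 50"

```text
t: 16.52
ee_pos: [0.3809, 0.1728, 0.3761]
ee_rot: [-0.547, 0.447, -0.447, 0.548]
force: [-0.2, -0.1, 0.2]
opening: 0.0455
```

```bash
python3 -c "
from fin import *
fin('w13')
p,d=optics.read_camera('scene'); save('s13.png',p,(180,160,400,370),3)
p0=np.load('scene0.npz')
for t in ('glass_jar','dropper','food_cup','perch'):
    print(t,[(np.round(q['at'],3).tolist(),round(q['confidence'],2)) for q in spot_in('scene',t)])
df=np.abs(p.astype(int)-p0['p'].astype(int)).sum(-1); save('df.png',np.repeat((np.clip(df,0,255))[...,None],3,-1).astype(np.uint8))
"
```

```text
{'t': 16.525, 'qpos': [0.3985, 0.0946, 1.9385, -0.0001, 1.1069, 1.7668], 'joint_vel': [-0.0024, 0.0182, -0.0185, -0.0007, 0.001, -0.0012], 'tau': [0.1221, -27.8982, -21.2185, 0.0242, -0.0099, -0.0002], 'ee_pos': [0.3809, 0.1728, 0.3761], 'ee_rot': [-0.5475, 0.4466, -0.4472, 0.5485], 'force': [-0.1905, -0.0961, 0.218], 'moment': [-0.0742, 0.1123, 0.0539], 'opening': 0.0455}
bar: along rail at axis -0.0016 (0 is y=.195), off square deg -0.23, far end ac 0.0383, top z 0.1120
X [0.4778 0.1934] to fitted 0.1041 to cup 0.1048
plate n 73 along mid -0.0002 extent [-0.0221  0.0217]
plate slope deg along,across [-0.62  1.95]
glass_jar []
dropper [([0.69, 0.337, 0.047], 0.65)]
food_cup [([0.501, 0.088, 0.061], 0.86), ([0.616, 0.019, 0.019], 0.51), ([0.622, 0.296, 0.018], 0.51)]
perch [([0.473, 0.187, 0.036], 0.89)]
```

View pics/s13.png

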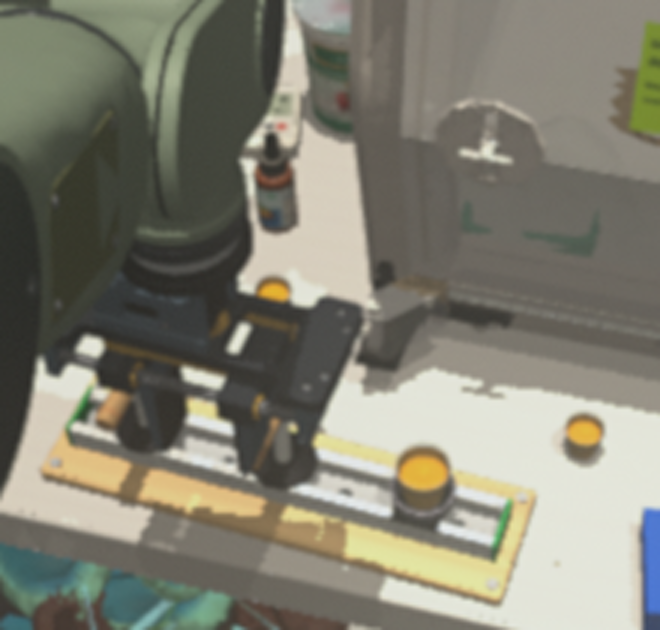

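View pics/w13.png

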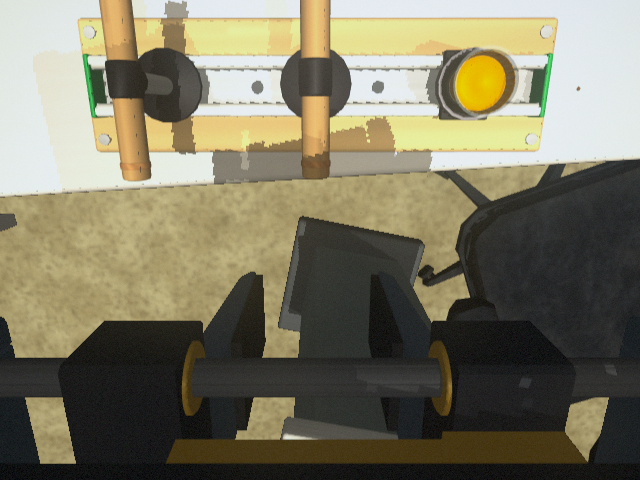

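```bash
python3 -c "
from h import *
print(close_job(), monitor.get_state()['t'])"
```

```text
the job is handed in; nothing more can be done
the job is handed in; nothing more can be done
```

The T-perch is fitted in the rail with its bar square across it, standing upright and free of the gripper, and the job was handed in at about 16.7 s.

**What I did:** I gripped the perch by its bar and lifted it out of the blue block. I carried it past the near side of the cup and let the foot down through the slot with the bar in line, until it stopped firmly on the rail. Then I turned it 90° clockwise.

**One correction:** During the turn the perch tilted about 5° and slid 8 to 9 mm towards the fitted perch. When I let go it stood upright again. I took hold once more with a light 5 N grip, slid it back along the rail, released it and drew the hand away.

**Last checks:**
- **Position:** the perch is 104 mm from the fitted perch and 105 mm from the cup.
- **Squareness and height:** the bar is within about 0.3° of square, and its top is level with the fitted perch's bar.
- **Foot plate:** it read flat within about 0.5° in the close view. The final, distant view gave 2° across the rail, but from only 73 depth points, so I discounted it.
- **Catch under the lips:** I did not test this with a pull. It rests on the completed turn and the seated height.
- **Cup, jar and bottle:** the mash cup is upright in its holder. The dropper bottle is standing at (0.690, 0.337), where a weak board detection sat at the start, since the bottle itself was not detected then. The glass jar was hidden behind the arm in the last picture, so I did not re-check it; the arm never went near it.
- **Forces:** readings taken at the end of each move stayed under about 25 N.

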